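Match the lids, put the odd one away

ROBOT

A 6-joint arm with a two-finger parallel gripper is mounted at the origin on the work surface. World frame = base frame: x ahead of the robot, y to its left, z up, the work surface at z = 0. Lengths are in m, angles in rad, forces in N, time in s.
With the tool pointing down it reaches from about 0.375 to 0.9 m from the base axis. Payload 3.1 kg.
Tool frame: the origin (TCP) lies at the very end of the fingers, on their centre line; the grasp point (between the pads) lies 19 mm behind it; z points along the fingers, y is the line along which they close (so a half turn about z gives the same grasp; the last joint's range is limited). The gripper opens to 85 mm and grips with 20 to 120 N. Pads are 22 mm wide; open, the fingers measure 114 mm over their backs; the gripper's body (76 mm by 85 mm) begins 54 mm behind the grasp point. The pads swing forward as they close: fully open they stand 13 mm farther back than shut.
Start: joints at [0.963, 0.527, 1.433, -0, 1.181, -0.178], TCP at [0.26, 0.568, 0.231] pointing down, gripper open.
Joint ranges: [-3.08, 3.08], [-0.75, 2.2], [0.22, 2.44], [-1.43, 4.57], [0, 2.65], [-2.85, 2.85]. Speed limits (rad/s): [2.79, 2.79, 3.14, 3.14, 3.14, 3.14].

INTERFACE

Orientations are given as a unit quaternion [x, y, z, w].
In Python, from station import manip, vision gives the robot as it stands.
- The arm moves only by the tool drive_tool, never from a script. Its argument "deltas" is a list that holds one entry, the list of rows, each a list of 4 numbers: the shift along the tool's x, y, z in mm, then the turn about the tool's z in rad. A call has 1 to 5 rows; each row is the pose to reach, as a shift and turn from the pose commanded when the call began, along the tool's axes at that moment; what a row does not reach only later rows make up. A row lasts 1/12 s, in which the tool goes at most 41.7 mm and 7.16 degrees, less where a joint would pass 70% of its speed; a pose out of reach is approached as far as the arm can. A call with a gripper value outside its range is refused whole. "jaw" is the finger opening in mm, from 0 to 85.4, set as the call begins (left out, the last holds). The fingers move at their own pace and stop on an object; "force" is the grip in N (left out, the last holds). Time passes only in rows, so rows that repeat a pose let the fingers close. It gives the time, the measured TCP pose, the force, the opening and the grip force at its end, in the units of the state.
- manip.sense(): the state, without advancing time (a new reading comes with each control period).
- vision.snapshot(name): name is "scene" or "top" or "wrist"; returns the picture (480x640x3 uint8, red, green, blue); there is no depth.
- vision.camera_model(name): a dict with "camera_matrix" (3x3 intrinsics, pixels), "rvec" (rotation vector, rad) and "tvec" (3), from world to camera coordinates, as OpenCV has them. Camera axes: x right, y down, z forward; pixel columns grow to the right and rows downward; lengths in m; the calibration is good to about 2 mm. A picture is of the moment at which its call begins: read the wrist's pose just before it. camera_model takes no time and is no camera call; for the wrist camera it gives the pose at the moment of the call.
- manip.sign_off(): hands the job in; it is judged then, once.
The state is a dict: "t": time; "q": joint angles; "qd": joint speeds; "tau": joint torques, N m; "tcp_pos": TCP position; "tool_rot": TCP orientation; "force": force on the tool from outside, world axes, zero at the start; "ft_torque": the same for the moment, N m; "finger_gap": opening from 0.0 (shut) to 1.0 (fully open); "gripper_force": force on a finger pad.
Only numpy, scipy, OpenCV 4.12 (cv2) and the standard library are available. Lean on these libraries where they do the work, as an engineer would, in place of code of your own. Each camera call takes 0.05 s, during which the arm holds its last target. There are 200 camera calls.

TASK

Match the loose lids to the open pot and the open tub: put each container's own lid on it, seated squarely and flat on the rim. One lid fits neither: lay it right way up in the front compartment of the drawer organiser's tray and leave the tray pushed fully home. Leave the pot, the tub and everything else on the counter standing where they are.

Things in the scene. Friction and masses are not known exactly. Their poses are not given: they have to be found in the camera images.
- pot: Open aluminium pot, upright: outside diameter 150 mm, inside 144, height 85. Two black strap handles at its own +y and -y reach 104 mm from the axis at height 68. Origin: centre of its underside, z up.
- tub: Open square green plastic food tub, upright: 110 x 110 mm outside, 104 x 104 inside, height 70, sides along its x and y. Origin: centre of its underside, z up.
- pot_lid: Large round aluminium lid, lying right way up. From its origin (centre of its underside) upwards: plug of diameter 134 mm up to z 8 mm (it goes into the mouth), flange of diameter 156 from z 8 to 11 (it rests on the rim), low step of diameter 109 to z 14, black knob of diameter 24 from z 14 to 44. Fits the pot: seated, its origin is 77 mm above the pot's origin.
- odd_lid: Small round aluminium lid that fits neither container, same make: plug of diameter 84 mm up to z 8 mm, flange of diameter 104 from z 8 to 11, low step of diameter 73 to z 14, black knob of diameter 24 from z 14 to 44. Origin: centre of its underside.
- tub_lid: Square green lid, lying right way up: square plug 94 x 94 mm up to z 8 mm, flange 116 x 116 from z 8 to 12, white bar grip from z 12 to 42, 50 long along the lid's x, 14 thick along its y. Origin: centre of its underside. Fits the tub in any of the four quarter turns: seated, its origin is 62 mm above the tub's origin.
- tray (a joint): The wooden drawer organiser is fixed to the counter, 250 (x) x 170 (y) x 72 mm tall with a closed top, its open front facing its own -x (towards the robot); a tray slides out of the front on plastic runners. Value: how far the tray is drawn out along the organiser's -x: 0 = fully home, 0.16 m = fully out. Takes about 1.5 N to slide.
- tray_handle (a point): Middle of the steel bar handle on the tray front: bar 10 mm thick, 90 long along the organiser's y, 43 mm out from the wooden front panel (panel: 168 wide, top 18 mm above the bar's axis), 46 mm above the counter. Moves with the tray; axes as the organiser's.
- tray_spot (a point): Centre of the floor of the tray's front compartment (white plastic, 132 x 134 mm inside, walls 42 mm above this floor, 12 mm above the counter). 121 mm behind the handle; clear of the organiser's top when the tray is out 0.14 m or more. Moves with the tray; axes as the organiser's.
- jar: Bystander: glass clamp-lid jar, 84 mm wide, 140 tall, shut. Origin: underside.
- wrap_holder: Bystander: blue plastic wrapper holder, 60 x 300 x 61 tall, long side along its y. Origin: underside.
- spoon: Bystander: wooden spoon 200 long, lying on the counter beside the organiser.
- cup: Bystander: blue ceramic cup, 70 wide, 90 tall. Origin: underside.
- sauce: Bystander: amber sauce bottle with red cap, 60 wide, 200 tall. Origin: underside.
- shaker: Bystander: red pepper shaker, 40 wide, 60 tall, standing on top of the organiser. Origin: underside.
There are look-alikes about, which are no part of the job. Leave any red look-alike of the pot_lid alone.

How it is judged:
At the end, for the whole second after the job is handed in: Large round lid on the pot, square lid on the tub: within 9 mm of centre, 4 mm of seated height, flat to 0.06 rad, containers upright. Small lid right way up on the front compartment's floor (22 mm of centre, 5 mm of floor height, 0.1 rad); tray home to 6 mm; lids at rest (z of pot_lid in the frame of pot between 0.073 and 0.081 m and horizontal distance between pot_lid and pot below 0.009 m and angle between the z axis of pot_lid and the z axis of pot, either way round below 0.06 rad and angle between each of pot, tub's own z axis and vertical below 0.06 rad and angle between each of pot_lid, tub_lid, odd_lid's own z axis and vertical below 0.1 rad and linear speed of each of pot_lid, tub_lid, odd_lid below 0.02 m/s and z of tub_lid in the frame of tub between 0.058 and 0.066 m and horizontal distance between tub_lid and tub below 0.009 m and angle between the z axis of tub_lid and the z axis of tub, either way round below 0.06 rad and x of odd_lid in the frame of tray_spot between -0.022 and 0.022 m and y of odd_lid in the frame of tray_spot between -0.022 and 0.022 m and z of odd_lid in the frame of tray_spot between -0.005 and 0.005 m and value of joint tray below 0.006 m); the robot touches nothing.
It fails at once if the pot is shifted more than 50 mm or tipped over (distance of pot from where it was at the start of the episode above 0.05 m or angle between pot's own z axis and vertical above 0.4 rad).
It fails at once if the tub is shifted more than 50 mm or tipped over (distance of tub from where it was at the start of the episode above 0.05 m or angle between tub's own z axis and vertical above 0.4 rad).
It fails at once if a bystander (jar, wrapper holder, spoon, cup, sauce bottle or pepper shaker) is moved more than 30 mm (distance of any of jar, wrap_holder, spoon, cup, sauce, shaker from where it was at the start of the episode above 0.03 m).
It also fails if it takes over 72 s, if anything falls off the work surface, if the arm or the gripper's body presses on something with over 40 N, if the wrist force passes 120 N, or if a joint passes its speed limit or range.

## Working session

There is one attempt and no reset: what is moved stays moved. The work goes in short steps, Python scripts to look and compute and a tool call to move; the robot and the scene stay as the last step left them, time stands still between calls to the robot, and variables do not carry over. Pictures are saved under pics/ and viewed, at most 10 in all, crops included, and the job is handed in when it is done.

Besides the shell and the picture viewer there is one more tool, called after "Request:" as name([rows], argument=value, ...), one row to a line, values as JSON. drive_tool: Moves the arm, as the interface text tells. Its arguments: {"type":"object","properties":{"deltas":{"type":"array"},"jaw":{"type":"number"},"force":{"type":"number"}},"required":["deltas"]}

```bash
ls; mkdir -p pics
cat > h.py <<'E'
import numpy as np, cv2
from scipy.spatial.transform import Rotation as R
from station import manip, vision
def save(cam,name):
    im=vision.snapshot(cam); cv2.imwrite(f'pics/{name}.png',im[:,:,::-1]); return im
def cm(cam):
    m=vision.camera_model(cam); return np.array(m['camera_matrix'],float),np.array(m['rvec'],float).ravel(),np.array(m['tvec'],float).ravel()
def px2w(cam,uv,z,m=None):
    K,r,t=m or cm(cam); Rm=R.from_rotvec(r).as_matrix(); c=-Rm.T@t
    uv=np.atleast_2d(uv).astype(float); d=(Rm.T@np.linalg.inv(K)@np.c_[uv,np.ones(len(uv))].T).T
    return c+d*((z-c[2])/d[:,2])[:,None]
def w2px(cam,p,m=None):
    K,r,t=m or cm(cam); return cv2.projectPoints(np.atleast_2d(p).astype(float),r,t,K,None)[0][:,0]
E
python3 - <<'E'
from h import *
for c in ('top','scene'):
    save(c,c+'0'); K,r,t=cm(c); print(c,K[0],K[1],-R.from_rotvec(r).as_matrix().T@t)
s=manip.sense(); print(s['t'],s['tcp_pos'],s['tool_rot'],s['finger_gap'])
E
```

```text
pics
top [453.39278881   0.         318.47288769] [  0.         453.39278881 240.955568  ] [ 0.38414334 -0.04326599  1.30632915]
scene [556.0710675    0.         325.59251657] [  0.         556.0710675  235.84132004] [ 0.97379114 -0.69597195  1.38804349]
0.1 [0.2600318  0.56763398 0.23043995] [ 2.13263030e-01  9.76994347e-01 -8.86844035e-04 -3.72858042e-04] 0.9950933125557724
```

View pics/top0.png

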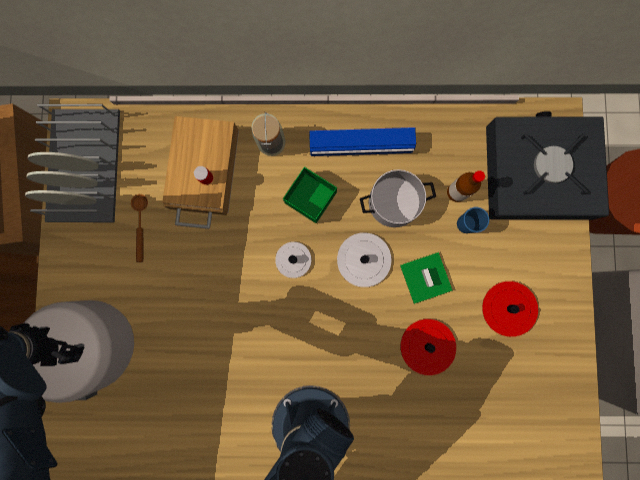

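View pics/scene0.png

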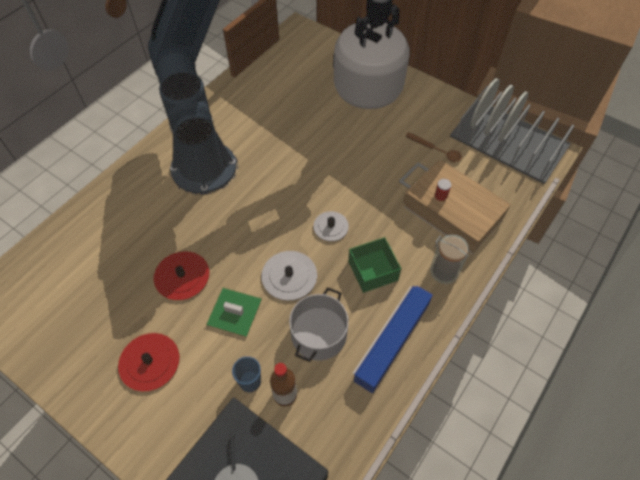

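The top view has x up and y to the left. The organiser is near (200,165), the tub (310,195), the pot (398,198), odd_lid (293,260), pot_lid (364,260) and tub_lid (427,277). I'll enlarge it to get exact pixels.

Run:
```python
from h import *
im=cv2.imread('pics/top0.png')
c=cv2.resize(im[155:310,265:465],None,fx=3.8,fy=3.8,interpolation=cv2.INTER_CUBIC); cv2.imwrite('pics/crop1.png',c)
c=cv2.resize(im[100:270,120:290],None,fx=3.5,fy=3.5,interpolation=cv2.INTER_CUBIC); cv2.imwrite('pics/crop2.png',c)
print(px2w('top',[[315,420]],0))
```

```text
[[ 0.01242189 -0.01155953  0.        ]]
```

View pics/crop1.png

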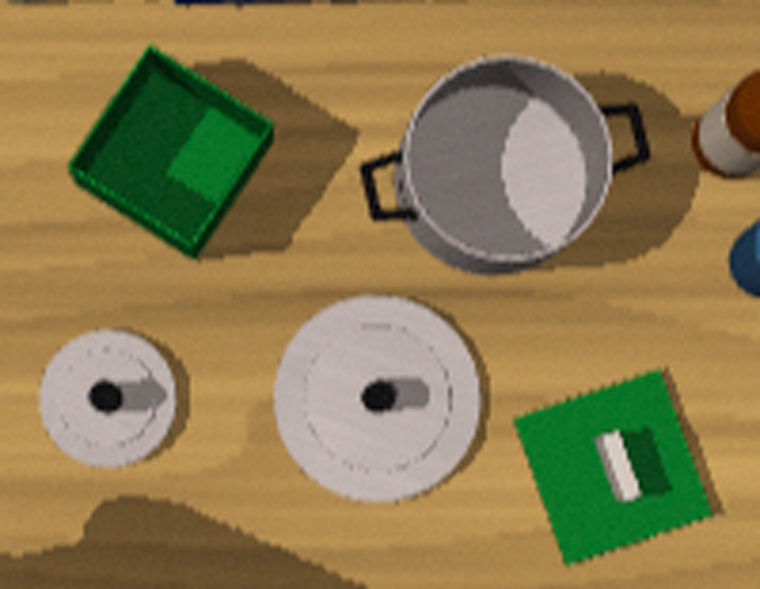

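View pics/crop2.png

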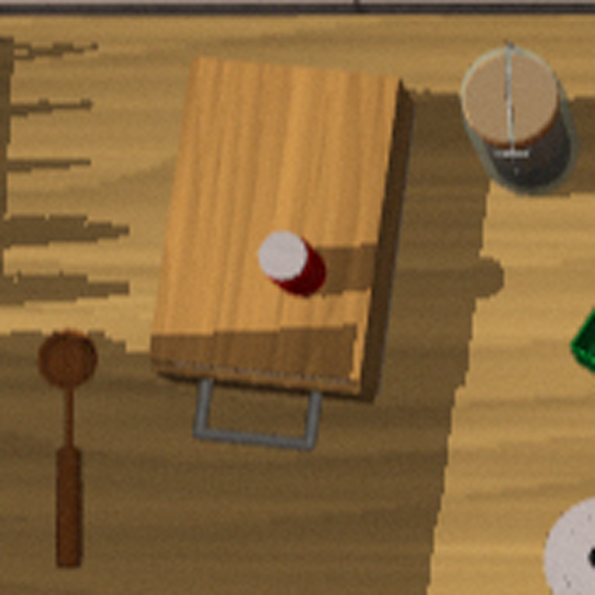

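Crop 1 shows clear rims: tub corners at (151,46), (273,127), (194,258), (70,170); pot rim centre (508,159); odd_lid centre (107,398); pot_lid centre (378,398); tub_lid corners (515,418), (663,370), (721,513), (568,565). In crop 2 the handle bar runs (196,437) to (312,448).

Run:
```python
from h import *
f1=lambda p:(np.array(p,float)+.5)/3.8-.5+[265,155]
f2=lambda p:(np.array(p,float)+.5)/3.5-.5+[120,100]
def rep(n,P):
    c=P.mean(0); e=np.diff(np.r_[P,P[:1]],axis=0); print(n,c[:2].round(4),'sides',np.linalg.norm(e,axis=1).round(4),'ang',np.degrees(np.arctan2(e[:,1],e[:,0])).round(1))
T=lambda p,z:px2w('top',p,z)
rep('tub',T(f1([[151,46],[273,127],[194,258],[70,170]]),.07))
rep('tublid',T(f1([[515,418],[663,370],[721,513],[568,565]]),.012))
for n,l,r,t,b,z in (('pot',403,612,55,262,.085),('odd',39,176,329,467,.0105),('potlid',273,482,294,502,.0105)):
    P=T(f1([[l,(t+b)/2],[r,(t+b)/2],[(l+r)/2,t],[(l+r)/2,b]]),z); print(n,P.mean(0)[:2].round(4),abs(P[0,1]-P[1,1]),abs(P[2,0]-P[3,0]))
print('knobs',T(f1([[106,396],[379,396]]),.044).round(4), 'bar',T(f1([[620,465]]),.042).round(4))
print('handles',T(f1([[369,190],[643,133]]),.068).round(4))
rep('bar',T(f2([[196,437],[312,448]]),.046))
rep('org',T(f2([[194,57],[402,78],[361,393],[152,368]]),.072))
print(T(f2([[284,252]]),.132), T(f2([[68,358]]),.01))
```

```text
tub [0.6373 0.0047] sides [0.1079 0.1121 0.1114 0.1092] ang [-123.9  149.4   54.6  -32.3]
tublid [ 0.4103 -0.3267] sides [0.1169 0.1139 0.1203 0.1153] ang [ -71.8 -159.1  108.9   19.2]
pot [ 0.6287 -0.2366] 0.14942482307888097 0.15066909882288682
odd [0.4597 0.0543] 0.10338162507386237 0.10410099667181782
potlid [ 0.4607 -0.1489] 0.15680441380317367 0.15646681813261837
knobs [[ 0.4591  0.0528  0.044 ]
 [ 0.46   -0.1473  0.044 ]] bar [[ 0.4106 -0.3225  0.042 ]]
handles [[ 0.6084 -0.1387  0.068 ]
 [ 0.6508 -0.3378  0.068 ]]
bar [0.5502 0.3368] sides [0.0946 0.0946] ang [-95.2  84.8]
org [0.7241 0.3161] sides [0.1702 0.2581 0.1681 0.256 ] ang [-96.  174.1  83.3  -5.4]
[[0.68464988 0.29274217 0.132     ]] [[0.62547708 0.50595263 0.01      ]]
```

```bash
cat >> h.py <<'E'
def here():
    s=manip.sense(); M=R.from_quat(s['tool_rot']).as_matrix(); p=np.array(s['tcp_pos'])
    return p,np.degrees(np.arctan2(M[1,1],M[0,1])),s
def plan(wps,start=None,smax=200,amax=34):
    """wps: (x,y,z,yaw of tool y in deg). Prints rounded tool-frame deltas per call."""
    p,psi,s=here()
    if start is not None: p,psi=np.array(start[:3],float),start[3]
    else: print('at',p.round(4),round(psi,1),'t',round(s['t'],2),'F',np.round(s['force'],1),'gap',round(s['finger_gap'],3))
    for w in wps:
        q=np.array(w[:3],float); d0=q-p; a0=w[3]-psi
        n=max(1,int(np.ceil(max(np.linalg.norm(d0)*1e3/smax,abs(a0)/amax)-1e-6)))
        p0,psi0=p.copy(),psi
        for k in range(1,n+1):
            d=(p0+d0*k/n-p)*1e3; c,s_=np.cos(np.radians(psi)),np.sin(np.radians(psi))
            r=np.round([-s_*d[0]+c*d[1],c*d[0]+s_*d[1],-d[2]],1); a=round(-np.radians(psi0+a0*k/n-psi),3)
            rows=max(np.linalg.norm(r)/41.7,abs(a)/np.radians(7.16)); print(f'{[*r.tolist(),a]} rows {rows:.1f}')
            p=p+np.array([-s_*r[0]+c*r[1],c*r[0]+s_*r[1],-r[2]])/1e3; psi-=np.degrees(a)
        print('  ->',p.round(4),round(psi,1))
E
python3 - <<'E'
from h import *
plan([(.5502,.3368,.15,-5.4),(.5502,.3368,.030,-5.4)])
E
```

```text
at [0.26   0.5676 0.2304] 65.4 t 0.1 F [-0.2 -0.4  0.9] gap 0.995
[-120.0, -29.6, 26.8, np.float64(0.412)] rows 3.3
[-121.8, 20.8, 26.8, np.float64(0.411)] rows 3.3
[-103.3, 67.9, 26.8, np.float64(0.412)] rows 3.3
  -> [0.5502 0.3368 0.15  ] -5.4
[-0.0, -0.0, 120.0, np.float64(0.0)] rows 2.9
  -> [0.5502 0.3368 0.03  ] -5.4
```

Request:
drive_tool([
  [[-120, -29.6, 0, 0.412], [-120, -29.6, 0, 0.412], [-120, -29.6, 0, 0.412], [-120, -29.6, 0, 0.412]],
], jaw=40, force=60)

```text
t: 0.43
tcp_pos: [0.3627, 0.4871, 0.2308]
tool_rot: [0.413, 0.911, -0.001, 0.002]
force: [-0.4, -0.3, 0.1]
finger_gap: 0.475
gripper_force: 0.0
```

Request:
drive_tool([
  [[-121.8, 20.8, 30, 0.411], [-121.8, 20.8, 30, 0.411], [-121.8, 20.8, 30, 0.411], [-121.8, 20.8, 30, 0.411]],
])

```text
t: 0.77
tcp_pos: [0.4587, 0.4093, 0.1991]
tool_rot: [0.59, 0.807, -0.001, 0.001]
force: [-0.2, 0.6, 0.6]
finger_gap: 0.467
gripper_force: 0.0
```

Request:
drive_tool([
  [[-103.3, 67.9, 50, 0.412], [-103.3, 67.9, 50, 0.412], [-103.3, 67.9, 50, 0.412], [-103.3, 67.9, 50, 0.412], [-103.3, 67.9, 50, 0.412]],
])

```text
t: 1.18
tcp_pos: [0.5522, 0.3345, 0.149]
tool_rot: [0.741, 0.671, -0.001, -0.0]
force: [-0.2, 0.5, 0.1]
finger_gap: 0.468
gripper_force: 0.0
```

Run:
```python
from h import *
m=cm('wrist'); save('wrist','w1'); print(w2px('wrist',[[.5502,.3368,.046]],m), px2w('wrist',[[320,240]],0,m))
plan([(.5502,.3368,.03,-5.4)])
```

```text
[[317.26314576 235.6061852 ]] [[0.54996243 0.31959985 0.        ]]
at [0.5507 0.336  0.1499] -5.5 t 1.23 F [-0.8 -0.   0.3] gap 0.471
[0.7, -0.6, 119.9, np.float64(-0.001)] rows 2.9
  -> [0.5502 0.3368 0.03  ] -5.4
```

View pics/w1.png

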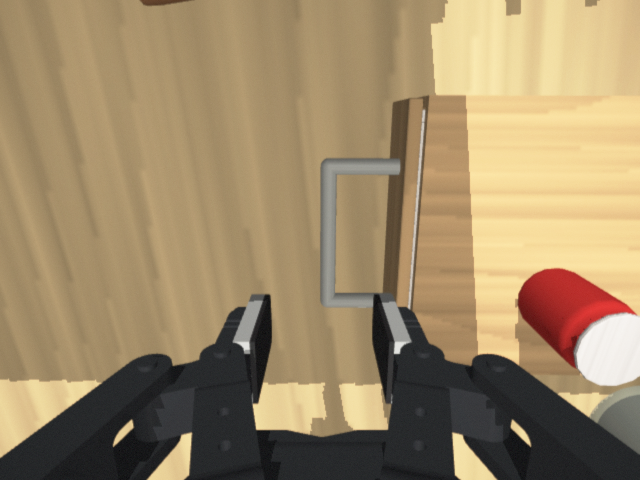

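The wrist view puts the bar centre at (328,232), about 11 px from where I predicted it. That is a few mm further in x, so I'll aim between the two estimates. The jaw leaves enough room.

Request:
drive_tool([
  [[0.7, 3.5, 60, 0], [0.7, 3.5, 90, 0], [0.7, 3.5, 120, 0], [0.7, 3.5, 120, 0]],
], jaw=36)

```text
t: 1.57
tcp_pos: [0.5469, 0.3366, 0.0236]
tool_rot: [0.739, 0.674, -0.008, -0.003]
force: [-2.0, -0.4, -1.3]
finger_gap: 0.424
gripper_force: 0.0
```

Request:
drive_tool([
  [[0, 0, 0, 0], [0, 0, 0, 0], [0, 0, 0, 0], [0, 0, 0, 0], [0, 0, 0, 0]],
], jaw=0)

```text
t: 1.98
tcp_pos: [0.5556, 0.3393, 0.0341]
tool_rot: [0.74, 0.673, 0.003, 0.0]
force: [-1.3, 3.7, 1.2]
finger_gap: 0.088
gripper_force: 59.2
```

Request:
drive_tool([
  [[0, -12, 0, 0], [0, -30, 0, 0], [0, -48, 0, 0], [0, -66, 0, 0], [0, -80, 0, 0]],
])

```text
t: 2.4
tcp_pos: [0.4766, 0.3474, 0.0341]
tool_rot: [0.74, 0.673, 0.005, 0.001]
force: [2.3, 4.9, -2.2]
finger_gap: 0.087
gripper_force: 59.8
```

Request:
drive_tool([
  [[0, -18, 0, 0], [0, -36, 0, 0], [0, -54, 0, 0], [0, -68, 0, 0], [0, -74, 0, 0]],
])

```text
t: 2.82
tcp_pos: [0.4025, 0.3551, 0.0341]
tool_rot: [0.74, 0.673, 0.005, 0.0]
force: [2.2, 4.0, 0.9]
finger_gap: 0.091
gripper_force: 59.9
```

Request:
drive_tool([
  [[0, 0, 0, 0], [0, 0, 0, 0], [0, 0, 0, 0]],
])

```text
t: 3.07
tcp_pos: [0.4033, 0.355, 0.034]
tool_rot: [0.74, 0.673, 0.004, 0.0]
force: [-1.4, 6.3, 2.9]
finger_gap: 0.09
gripper_force: 60.2
```

Request:
drive_tool([
  [[0, 0, 0, 0], [0, 0, 0, 0], [0, 0, 0, 0]],
], jaw=40)

```text
t: 3.32
tcp_pos: [0.4013, 0.3521, 0.0323]
tool_rot: [0.739, 0.673, 0.001, 0.0]
force: [-0.3, 0.7, -0.6]
finger_gap: 0.466
gripper_force: 0.0
```

Request:
drive_tool([
  [[0, 0, -25, 0], [0, 0, -60, 0], [0, 0, -100, 0], [0, 0, -120, 0]],
])

```text
t: 3.65
tcp_pos: [0.4022, 0.3526, 0.1552]
tool_rot: [0.74, 0.673, 0.002, 0.001]
force: [1.1, 0.2, -0.1]
finger_gap: 0.471
gripper_force: 0.0
```

Run:
```python
from h import *
plan([(.43,.15,.15,30),(.4597,.0543,.1,60),(.4597,.0543,.018,60)])
```

```text
at [0.4022 0.3526 0.1552] -5.4 t 3.65 F [ 1.1  0.2 -0.1] gap 0.471
[-99.5, 23.3, 2.6, np.float64(-0.309)] rows 2.5
[-102.0, -8.0, 2.6, np.float64(-0.309)] rows 2.5
  -> [0.43 0.15 0.15] 30.0
[-97.7, -22.2, 50.0, np.float64(-0.523)] rows 4.2
  -> [0.4597 0.0543 0.1   ] 60.0
[0.0, 0.0, 82.0, np.float64(-0.0)] rows 2.0
  -> [0.4597 0.0543 0.018 ] 60.0
```

Request:
drive_tool([
  [[-99.5, 23.3, 2.6, -0.309], [-99.5, 23.3, 2.6, -0.309], [-99.5, 23.3, 2.6, -0.309]],
])

```text
t: 3.9
tcp_pos: [0.4146, 0.249, 0.1496]
tool_rot: [0.625, 0.781, 0.0, 0.001]
force: [0.2, 0.7, 0.4]
finger_gap: 0.469
gripper_force: 0.0
```

Request:
drive_tool([
  [[-102, -8, 0, -0.309], [-102, -8, 0, -0.309], [-102, -8, 0, -0.309]],
])

```text
t: 4.15
tcp_pos: [0.4285, 0.1474, 0.1491]
tool_rot: [0.498, 0.867, -0.0, 0.0]
force: [0.0, 0.2, 0.5]
finger_gap: 0.472
gripper_force: 0.0
```

Request:
drive_tool([
  [[-97.7, -22.2, 0, -0.523], [-97.7, -22.2, 0, -0.523], [-97.7, -22.2, 0, -0.523], [-97.7, -22.2, 0, -0.523], [-97.7, -22.2, 0, -0.523]],
])

```text
t: 4.57
tcp_pos: [0.459, 0.0514, 0.149]
tool_rot: [0.258, 0.966, -0.0, 0.0]
force: [0.2, -0.3, -0.3]
finger_gap: 0.469
gripper_force: 0.0
```

Request:
drive_tool([
  [[0, 0, 0, 0], [0, 0, 0, 0], [0, 0, 0, 0]],
])

```text
t: 4.82
tcp_pos: [0.458, 0.054, 0.1488]
tool_rot: [0.259, 0.966, -0.0, -0.0]
force: [0.6, 0.1, 0.1]
finger_gap: 0.465
gripper_force: 0.0
```

Run:
```python
from h import *
m=cm('wrist'); save('wrist','w2'); print(w2px('wrist',[[.4597,.0543,.044],[.4597,.0543,.011]],m))
print(here()[:2])
```

```text
[[322.51095136 238.81521304]
 [322.38438672 225.72451874]]
(array([0.45801794, 0.05413719, 0.14882354]), np.float64(59.96130673871516))
```

View pics/w2.png

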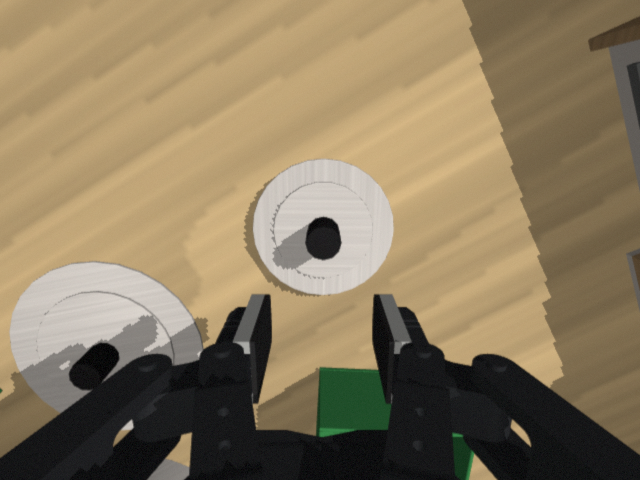

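The wrist view shows odd_lid's flange centred at (323,227) against (322,226) predicted, and the knob at (323,239) against (322,239). The top-camera positions hold to under 1 mm, so I'll grasp it.

Run:
```python
from h import *
plan([(.4597,.0545,.06,60),(.4597,.0545,.018,60)])
```

```text
at [0.458  0.0541 0.1488] 60.0 t 4.87 F [-0.2  0.  -0.7] gap 0.464
[-1.3, 1.2, 88.8, np.float64(-0.001)] rows 2.1
  -> [0.4597 0.0545 0.06  ] 60.0
[0.0, -0.0, 42.0, np.float64(0.0)] rows 1.0
  -> [0.4597 0.0545 0.018 ] 60.0
```

Request:
drive_tool([
  [[-1, 0.5, 35, 0], [-1, 0.5, 70, 0], [-1, 0.5, 90, 0], [-1, 0.5, 90, 0]],
])

```text
t: 5.2
tcp_pos: [0.4568, 0.0545, 0.0556]
tool_rot: [0.259, 0.966, -0.001, -0.004]
force: [0.5, 1.8, 0.1]
finger_gap: 0.468
gripper_force: 0.0
```

Request:
drive_tool([
  [[0, 0, 12, 0], [0, 0, 24, 0], [0, 0, 34, 0], [0, 0, 38, 0], [0, 0, 38, 0]],
])

```text
t: 5.62
tcp_pos: [0.4593, 0.054, 0.0206]
tool_rot: [0.259, 0.966, -0.0, -0.0]
force: [0.6, -0.1, 0.5]
finger_gap: 0.464
gripper_force: 0.0
```

Request:
drive_tool([
  [[0, 0, 0, 0], [0, 0, 0, 0], [0, 0, 0, 0]],
])

```text
t: 5.87
tcp_pos: [0.4598, 0.0538, 0.0214]
tool_rot: [0.259, 0.966, 0.0, 0.001]
force: [-0.6, 0.8, -0.3]
finger_gap: 0.472
gripper_force: 0.0
```

Request:
drive_tool([
  [[0, 0, 3, 0], [0, 0, 3, 0]],
])

```text
t: 6.03
tcp_pos: [0.4595, 0.0538, 0.0178]
tool_rot: [0.259, 0.966, 0.0, 0.0]
force: [-0.3, 0.5, -0.1]
finger_gap: 0.47
gripper_force: 0.0
```

Request:
drive_tool([
  [[0, 0, 0, 0], [0, 0, 0, 0], [0, 0, 0, 0], [0, 0, 0, 0], [0, 0, 0, 0]],
], jaw=0)

```text
t: 6.45
tcp_pos: [0.4594, 0.0538, 0.018]
tool_rot: [0.259, 0.966, -0.0, 0.0]
force: [0.4, -0.3, 5.8]
finger_gap: 0.261
gripper_force: 58.6
```

Request:
drive_tool([
  [[0, 0, -12, 0], [0, 0, -40, 0], [0, 0, -75, 0], [0, 0, -100, 0], [0, 0, -110, 0]],
])

```text
t: 6.87
tcp_pos: [0.4609, 0.0537, 0.1305]
tool_rot: [0.259, 0.966, 0.0, 0.002]
force: [0.3, 0.1, -0.8]
finger_gap: 0.261
gripper_force: 58.8
```

Run:
```python
from h import *
plan([(.5237,.34,.128,84.6),(.5237,.34,.031,84.6)])
```

```text
at [0.4609 0.0537 0.1305] 60.0 t 6.87 F [ 0.3  0.1 -0.8] gap 0.261
[44.4, 139.7, 1.2, np.float64(-0.215)] rows 3.5
[13.5, 145.9, 1.3, np.float64(-0.214)] rows 3.5
  -> [0.5237 0.34   0.128 ] 84.6
[0.0, -0.0, 97.0, np.float64(-0.0)] rows 2.3
  -> [0.5237 0.34   0.031 ] 84.6
```

Request:
drive_tool([
  [[8, 25, 0, -0.05], [18, 56, 0, -0.1], [28, 88, 0, -0.15], [37, 116, 0, -0.19], [44.4, 139.7, 0, -0.215]],
])

```text
t: 7.28
tcp_pos: [0.4908, 0.1989, 0.1274]
tool_rot: [0.153, 0.988, 0.0, -0.0]
force: [0.2, 0.1, -0.7]
finger_gap: 0.258
gripper_force: 58.9
```

Request:
drive_tool([
  [[3, 33, 0, -0.05], [7, 70, 0, -0.1], [11, 108, 0, -0.17], [13, 138, 0, -0.21], [13.5, 145.9, 0, -0.214]],
])

```text
t: 7.7
tcp_pos: [0.5232, 0.3448, 0.1274]
tool_rot: [0.045, 0.999, 0.001, 0.001]
force: [0.5, 0.4, -1.2]
finger_gap: 0.26
gripper_force: 58.9
```

Request:
drive_tool([
  [[0, 0, 0, 0], [0, 0, 0, 0], [0, 0, 0, 0]],
])

```text
t: 7.95
tcp_pos: [0.5213, 0.3385, 0.1271]
tool_rot: [0.048, 0.999, -0.001, -0.001]
force: [-0.0, -0.5, -1.4]
finger_gap: 0.261
gripper_force: 58.9
```

Run:
```python
from h import *
m=cm('wrist'); im=save('wrist','w3'); 
top=save('top','top1'); print(w2px('wrist',[[.5237,.34,.012]],m))
c=cv2.resize(top[130:290,160:290],None,fx=3,fy=3,interpolation=cv2.INTER_CUBIC)
w=cv2.resize(im,(480,360)); o=np.zeros((480,480+390,3),np.uint8); o[:360,:480]=w; o[:,480:]=c
o=cv2.resize(o,(798,440)); cv2.imwrite('pics/v3.png',o[:,:,::-1])
plan([(.5237,.34,.031,84.6)])
```

```text
[[324.07802318 235.82199754]]
at [0.5218 0.3383 0.1274] 84.5 t 8.05 F [-0.   0.7 -0.4] gap 0.261
[-1.8, 1.8, 96.4, np.float64(-0.002)] rows 2.3
  -> [0.5237 0.34   0.031 ] 84.6
```

View pics/v3.png

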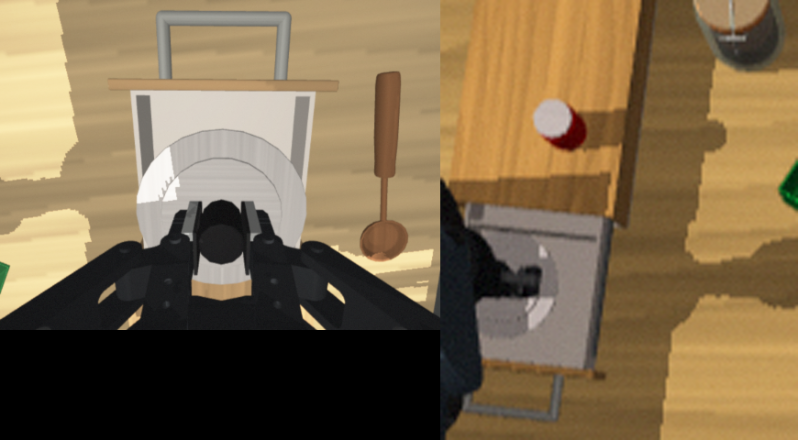

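Wrist view: the lid hangs over the front compartment at column 221, and the compartment and handle are centred at about 223–225. The bar is at composite (225,18), which I'll convert to check x.

Run:
```python
from h import *
k=1.3333*870/798
h=px2w('wrist',[[225*k,18*k],[163*k,18*k],[287*k,17*k]],.046); print(h.round(4)); 
d=np.array([np.cos(np.radians(-5.4)),np.sin(np.radians(-5.4))]); print('spot',h[0,:2]+.121*d)
plan([(.5237,.34,.031,84.6)])
```

```text
[[0.4042 0.3527 0.046 ]
 [0.3997 0.3072 0.046 ]
 [0.4079 0.3983 0.046 ]]
spot [0.52463126 0.34134231]
at [0.5218 0.3383 0.1274] 84.5 t 8.05 F [-0.   0.7 -0.4] gap 0.261
[-1.8, 1.8, 96.4, np.float64(-0.002)] rows 2.3
  -> [0.5237 0.34   0.031 ] 84.6
```

Request:
drive_tool([
  [[-2, 2.5, 20, 0], [-2, 2.5, 45, 0], [-2, 2.5, 68, 0], [-2, 2.5, 84, 0], [-2, 2.5, 90, 0]],
])

```text
t: 8.47
tcp_pos: [0.5228, 0.3402, 0.0352]
tool_rot: [0.048, 0.999, -0.001, -0.002]
force: [-0.6, -0.5, -1.3]
finger_gap: 0.259
gripper_force: 58.9
```

Request:
drive_tool([
  [[0, 0, 3, 0], [0, 0, 5, 0], [0, 0, 5, 0]],
])

```text
t: 8.72
tcp_pos: [0.5252, 0.3422, 0.0334]
tool_rot: [0.048, 0.999, 0.0, 0.001]
force: [-0.3, -0.5, 0.1]
finger_gap: 0.261
gripper_force: 58.9
```

Request:
drive_tool([
  [[0, 0, 2.5, 0], [0, 0, 2.5, 0], [0, 0, 2.5, 0]],
])

```text
t: 8.97
tcp_pos: [0.5249, 0.3426, 0.0309]
tool_rot: [0.047, 0.999, 0.0, 0.001]
force: [-0.8, -1.0, -1.0]
finger_gap: 0.258
gripper_force: 58.9
```

Request:
drive_tool([
  [[0, 0, 0, 0], [0, 0, 0, 0], [0, 0, 0, 0]],
], jaw=40)

```text
t: 9.22
tcp_pos: [0.5247, 0.3425, 0.0305]
tool_rot: [0.047, 0.999, 0.0, 0.0]
force: [0.4, -0.9, 0.3]
finger_gap: 0.47
gripper_force: 0.0
```

Request:
drive_tool([
  [[0, 0, -20, 0], [0, 0, -50, 0], [0, 0, -90, 0], [0, 0, -110, 0], [0, 0, -110, 0]],
])

```text
t: 9.63
tcp_pos: [0.528, 0.3441, 0.146]
tool_rot: [0.047, 0.999, 0.002, 0.005]
force: [0.9, -0.5, -0.4]
finger_gap: 0.472
gripper_force: 0.0
```

Run:
```python
from h import *
m=cm('wrist'); im=save('wrist','w4'); print(w2px('wrist',[[.5246,.3413,.012]],m))
cv2.imwrite('pics/w4.png',im[:,:,::-1])
plan([(.367,.356,.15,84.6),(.367,.356,.034,84.6),(.36+.16,.356-.015,.034,84.6)])
```

```text
[[315.9288663  218.97939379]]
at [0.5264 0.3433 0.1434] 84.6 t 9.68 F [-0.6 -0.  -0.7] gap 0.472
[159.9, -2.4, -6.6, np.float64(-0.0)] rows 3.8
  -> [0.367 0.356 0.15 ] 84.6
[-0.0, -0.0, 116.0, np.float64(-0.0)] rows 2.8
  -> [0.367 0.356 0.034] 84.6
[-153.7, -0.5, 0.0, np.float64(-0.0)] rows 3.7
  -> [0.52  0.341 0.034] 84.6
```

View pics/w4.png

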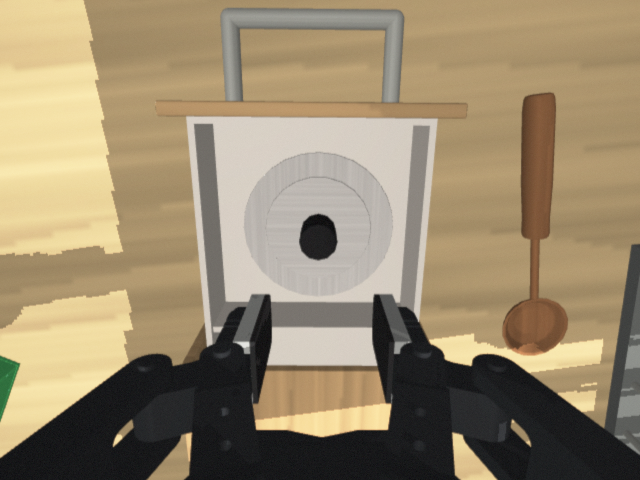

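odd_lid lies flat and centred in the compartment, flange centre (318,223). Next I'll push the tray home through the handle, starting just in front of the bar.

Request:
drive_tool([
  [[40, 0, -6, 0], [80, -1, -6, 0], [120, -2, -6, 0], [160, -2.4, -6, 0], [160, -2.4, -6, 0]],
])

```text
t: 10.1
tcp_pos: [0.3539, 0.3523, 0.144]
tool_rot: [0.046, 0.999, -0.004, -0.007]
force: [-1.1, -1.2, 0.0]
finger_gap: 0.466
gripper_force: 0.0
```

Request:
drive_tool([
  [[0, 0, 30, 0], [0, 0, 65, 0], [0, 0, 100, 0], [0, 0, 115, 0], [0, 0, 115, 0]],
], jaw=30)

```text
t: 10.52
tcp_pos: [0.3619, 0.3531, 0.0268]
tool_rot: [0.047, 0.999, -0.003, -0.004]
force: [-0.4, -0.4, -0.0]
finger_gap: 0.353
gripper_force: 0.0
```

Request:
drive_tool([
  [[-6, 0, 0, 0], [-14, 0, 0, 0], [-26, 0, 0, 0], [-40, 0, 0, 0], [-55, 0, 0, 0]],
])

```text
t: 10.93
tcp_pos: [0.4211, 0.3498, 0.0322]
tool_rot: [0.047, 0.999, 0.0, 0.0]
force: [-2.3, -1.1, -1.4]
finger_gap: 0.348
gripper_force: 0.9
```

Request:
drive_tool([
  [[-15, 0, 0, 0], [-30, 0, 0, 0], [-45, 0, 0, 0], [-60, 0, 0, 0], [-75, 0, 0, 0]],
])

```text
t: 11.35
tcp_pos: [0.4962, 0.342, 0.0322]
tool_rot: [0.048, 0.999, -0.0, 0.0]
force: [-2.3, -0.2, -1.4]
finger_gap: 0.351
gripper_force: 0.9
```

Request:
drive_tool([
  [[-12, 0, 0, 0], [-20, 0, 0, 0], [-24, 0, 0, 0], [-24, 0, 0, 0]],
])

```text
t: 11.68
tcp_pos: [0.5204, 0.3406, 0.0319]
tool_rot: [0.048, 0.999, 0.001, 0.001]
force: [0.3, 0.7, -0.2]
finger_gap: 0.343
gripper_force: 0.0
```

Request:
drive_tool([
  [[-4, 0, 0, 0], [-8, 0, 0, 0], [-11, 0, 0, 0], [-13, 0, 0, 0], [-15, 0, 0, 0]],
])

```text
t: 12.1
tcp_pos: [0.5331, 0.3392, 0.0312]
tool_rot: [0.047, 0.999, -0.0, -0.0]
force: [-1.2, 0.2, 1.4]
finger_gap: 0.354
gripper_force: 0.8
```

Request:
drive_tool([
  [[-1.5, 0, 0, 0], [-3, 0, 0, 0], [-4, 0, 0, 0], [-4, 0, 0, 0]],
])

```text
t: 12.43
tcp_pos: [0.5375, 0.3388, 0.0312]
tool_rot: [0.047, 0.999, 0.0, 0.0]
force: [-1.1, -0.8, 0.7]
finger_gap: 0.35
gripper_force: 0.4
```

Request:
drive_tool([
  [[-1.5, 0, 0, 0], [-3, 0, 0, 0], [-4, 0, 0, 0], [-4, 0, 0, 0]],
])

```text
t: 12.77
tcp_pos: [0.541, 0.3384, 0.0312]
tool_rot: [0.047, 0.999, -0.0, -0.0]
force: [-2.2, 0.6, 1.4]
finger_gap: 0.351
gripper_force: 1.1
```

Request:
drive_tool([
  [[-1.5, 0, 0, 0], [-3, 0, 0, 0], [-3, 0, 0, 0]],
])

```text
t: 13.02
tcp_pos: [0.5411, 0.3383, 0.0311]
tool_rot: [0.048, 0.999, -0.0, -0.003]
force: [-7.4, 2.7, 3.7]
finger_gap: 0.348
gripper_force: 3.8
```

The tray has stopped at its end, with a 7 N rise. Next I'll go over the tub and pot for a close look at both before lifting their lids.

Run:
```python
from h import *
p,a,s=here()
plan([(.525,.34,.0311,84.6),(.525,.34,.25,84.6),(.655,-.115,.28,84.6)])
```

```text
at [0.5411 0.3383 0.0311] 84.5 t 13.02 F [-7.4  2.7  3.7] gap 0.348
[16.2, 0.2, -0.0, np.float64(-0.001)] rows 0.4
  -> [0.525  0.34   0.0311] 84.6
[0.0, -0.0, -109.5, np.float64(-0.0)] rows 2.6
[0.0, -0.0, -109.4, np.float64(-0.0)] rows 2.6
  -> [0.525 0.34  0.25 ] 84.6
[-57.4, -146.9, -10.0, np.float64(-0.0)] rows 3.8
[-57.5, -146.9, -10.0, np.float64(-0.0)] rows 3.8
[-57.4, -146.9, -10.0, np.float64(-0.0)] rows 3.8
  -> [ 0.655 -0.115  0.28 ] 84.6
```

Request:
drive_tool([
  [[8, 0, 0, 0], [18, 0, 0, 0], [18, 0, -20, 0], [18, 0, -60, 0], [18, 0, -100, 0]],
])

```text
t: 13.43
tcp_pos: [0.5249, 0.3393, 0.1305]
tool_rot: [0.047, 0.999, -0.001, -0.001]
force: [0.9, 0.8, -0.7]
finger_gap: 0.351
gripper_force: 0.0
```

Request:
drive_tool([
  [[0, 0, -40, 0], [0, 0, -80, 0], [0, 0, -120, 0], [0, 0, -120, 0]],
])

```text
t: 13.77
tcp_pos: [0.5312, 0.342, 0.261]
tool_rot: [0.047, 0.999, 0.004, 0.009]
force: [0.7, 1.1, 0.1]
finger_gap: 0.347
gripper_force: 0.0
```

Request:
drive_tool([
  [[-57.4, -146.9, -10, 0], [-57.4, -146.9, -10, 0], [-57.4, -146.9, -10, 0], [-57.4, -146.9, -10, 0]],
])

```text
t: 14.1
tcp_pos: [0.5702, 0.1858, 0.2614]
tool_rot: [0.047, 0.999, -0.001, 0.001]
force: [-0.2, -0.6, -0.2]
finger_gap: 0.35
gripper_force: 0.0
```

Request:
drive_tool([
  [[-57.4, -146.9, -10, 0], [-57.4, -146.9, -10, 0], [-57.4, -146.9, -10, 0], [-57.4, -146.9, -10, 0]],
])

```text
t: 14.43
tcp_pos: [0.6136, 0.0333, 0.2712]
tool_rot: [0.048, 0.999, -0.001, 0.001]
force: [0.4, 0.3, -0.2]
finger_gap: 0.35
gripper_force: 0.0
```

Request:
drive_tool([
  [[-57.4, -146.9, -10, 0], [-57.4, -146.9, -10, 0], [-57.4, -146.9, -10, 0], [-57.4, -146.9, -10, 0], [-57.4, -146.9, -10, 0]],
])

```text
t: 14.85
tcp_pos: [0.6581, -0.123, 0.2811]
tool_rot: [0.051, 0.999, -0.003, 0.002]
force: [0.0, 0.2, 0.2]
finger_gap: 0.354
gripper_force: 0.0
```

Request:
drive_tool([
  [[0, 0, 0, 0], [0, 0, 0, 0], [0, 0, 0, 0]],
])

```text
t: 15.1
tcp_pos: [0.6555, -0.1137, 0.2809]
tool_rot: [0.047, 0.999, 0.0, -0.0]
force: [-0.2, 0.2, -0.1]
finger_gap: 0.355
gripper_force: 0.0
```

Run:
```python
from h import *
m=cm('wrist'); im=save('wrist','w5'); np.savez('w5.npz',K=m[0],r=m[1],t=m[2])
th=np.linspace(0,2*np.pi,73)
pot=np.c_[.6287+.075*np.cos(th),-.2366+.075*np.sin(th),0*th+.085]
a=np.radians(-33+np.array([45,135,225,315,45])); tub=np.c_[.6373+.0778*np.cos(a),.0047+.0778*np.sin(a),0*a+.07]
o=cv2.resize(im,(800,600),interpolation=cv2.INTER_CUBIC)
for P in (pot,tub): cv2.polylines(o,[np.int32(np.round(w2px('wrist',P,m)*1.25))],False,(255,0,255),1)
cv2.imwrite('pics/v5.png',o[:,:,::-1]); print(here()[:2], w2px('wrist',tub,m).round(1), w2px('wrist',pot[[0,18,36,54]],m).round(1))
```

```text
(array([ 0.65555261, -0.11349354,  0.28104211]), np.float64(84.67581204186605)) [[469.3 250.5]
 [540.2 144.1]
 [432.9  81.1]
 [367.6 196.9]
 [469.3 250.5]] [[192.3 270.8]
 [262.4 181.5]
 [157.2  97.5]
 [ 90.3 197.8]]
```

View pics/v5.png

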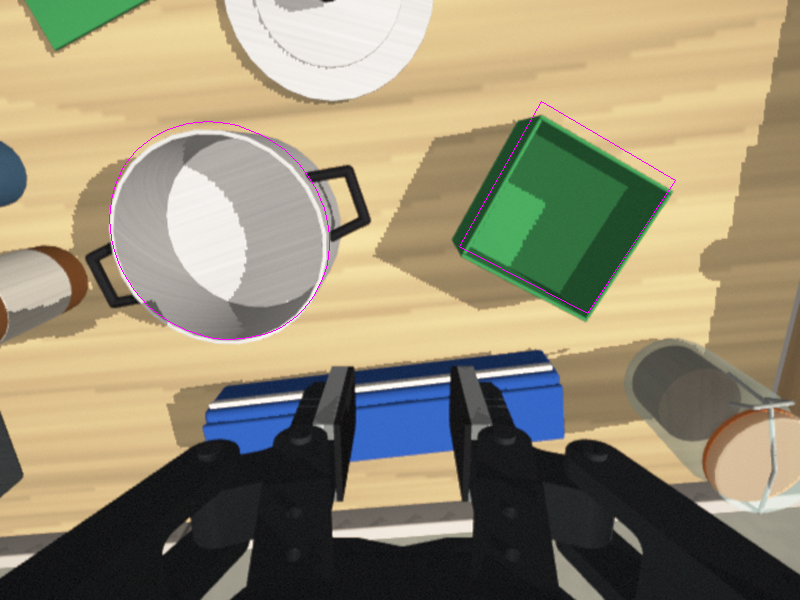

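The overlay sits a few mm short in +x. Actual tub rim corners in the 800-px view are (541,117), (670,194), (587,321), (455,240). The pot rim spans columns 110–329 and rows 131–343. I'll turn these into positions and cross-check with the scene camera.

Run:
```python
from h import *
z=np.load('w5.npz'); m=(z['K'],z['r'],z['t'])
T=px2w('wrist',np.array([[541,117],[670,194],[587,321],[455,240]])/1.25,.07,m)
e=np.diff(np.r_[T,T[:1]],axis=0); print('tub',T.mean(0).round(4),np.linalg.norm(e,axis=1).round(4),(np.degrees(np.arctan2(e[:,1],e[:,0]))%90).round(1))
from scipy.optimize import least_squares
th=np.linspace(0,2*np.pi,361)
def ext(x,r,cam,m,h):
    P=w2px(cam,np.c_[x[0]+r*np.cos(th),x[1]+r*np.sin(th),0*th+h],m); return np.r_[P.min(0),P.max(0)]
ob=np.array([110,131,329,343])/1.25
s=least_squares(lambda x:ext(x,.075,'wrist',m,.085)-ob,[.63,-.237]); print('pot',s.x.round(4),s.fun.round(1))
Rm=R.from_rotvec(m[1]).as_matrix(); print('cam',(-Rm.T@m[2]).round(3),'axis',Rm[2].round(3), m[0][0])
# top-down check: projected expected pots in top & scene
for c in ('scene',):
    im=cv2.imread('pics/scene0.png'); o=cv2.resize(im[170:370,270:420],None,fx=3,fy=3,interpolation=cv2.INTER_CUBIC); mm=cm(c)
    for (px,py),(tx,ty),col in (((.6287,-.2366),(.6373,.0047),(255,0,255)),(s.x,T.mean(0)[:2],(0,255,255))):
        a=np.radians(-33+np.array([45,135,225,315,45]))
        for P in (np.c_[px+.075*np.cos(th),py+.075*np.sin(th),0*th+.085],np.c_[tx+.0778*np.cos(a),ty+.0778*np.sin(a),0*a+.07]):
            cv2.polylines(o,[np.int32(np.round((w2px(c,P,mm)-[270,170]+.5)*3-.5))],False,col,1)
    for (x,y,r) in ((.4607,-.1489,.078),(.4597,.0543,.052)):
        cv2.polylines(o,[np.int32(np.round((w2px(c,np.c_[x+r*np.cos(th),y+r*np.sin(th),0*th+.011],mm)-[270,170]+.5)*3-.5))],False,(255,0,255),1)
    cv2.imwrite('pics/v6.png',o)
```

```text
tub [0.6424 0.0033 0.07  ] [0.1074 0.1058 0.1191 0.0998] [56.4 57.7 53.4 51.1]
pot [ 0.6335 -0.2373] [-0.  -1.3  0.   1.7]
cam [ 0.582 -0.107  0.423] axis [ 0.29  -0.026 -0.957] [395.79395174   0.         321.57270641]
```

View pics/v6.png

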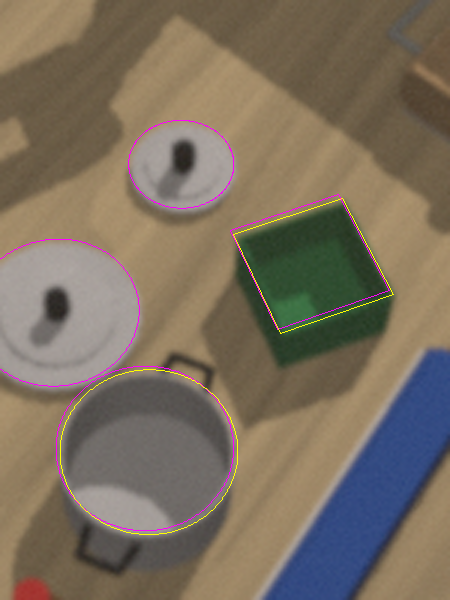

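Ten pictures are used up, so from here I'll fit silhouettes numerically instead: project the known 3D models of tub and pot, match them to colour masks in all three cameras, and compare.

```bash
cat > fit.py <<'E'
from h import *
from scipy.optimize import minimize
S=4
th=np.linspace(0,2*np.pi,121)
disc=lambda r,z:np.c_[r*np.cos(th),r*np.sin(th),0*th+z]
sq=lambda a,z:np.array([[a,a,z],[a,-a,z],[-a,-a,z],[-a,a,z]])
MOD={'pot':np.r_[disc(.075,.085),disc(.075,0)],'tub':np.r_[sq(.055,.07),sq(.055,0)],
 'odd':disc(.052,.0095),'potlid':disc(.078,.0095),'tublid':np.r_[sq(.058,.012),sq(.058,.008)]}
G={'pot':(.631,-.237,0),'tub':(.640,.004,-.576),'odd':(.4597,.0543,0),'potlid':(.4607,-.1489,0),'tublid':(.4103,-.3267,.337)}
def mask(im,obj):
    h=cv2.cvtColor(im,cv2.COLOR_BGR2HSV).astype(int); H,s,v=h[...,0],h[...,1],h[...,2]
    if obj in('tub','tublid'): k=(H>45)&(H<85)&(s>110)&(v>20)
    else: k=(s<70)
    return k.astype(np.float32)
def fit(obj,im,cam,m):
    mk=mask(im,obj); M=MOD[obj]
    def proj(x):
        c,s=np.cos(x[2]),np.sin(x[2]); P=M@np.array([[c,s,0],[-s,c,0],[0,0,1]])+[x[0],x[1],0]
        return w2px(cam,P,m)
    p=proj(G[obj]); lo=np.maximum(np.floor(p.min(0)).astype(int)-6,0); hi=np.minimum(np.ceil(p.max(0)).astype(int)+7,[640,480])
    sub=mk[lo[1]:hi[1],lo[0]:hi[0]]
    if obj in('tub','tublid'): sub=cv2.morphologyEx(sub,cv2.MORPH_CLOSE,np.ones((15,15)))
    elif obj!='pot': sub=cv2.morphologyEx(sub,cv2.MORPH_CLOSE,np.ones((25,25)))
    W=np.ones_like(sub)
    if obj=='pot':   # ignore the handles
        for s in(1,-1):
            hp=[]
            for q in((-.03,.07),(.03,.07),(.03,.112),(-.03,.112)):
                a=np.radians(12); x,y=q[0],s*q[1]
                for z in(.06,.075): hp.append([.631+np.cos(a)*x-np.sin(a)*y,-.237+np.sin(a)*x+np.cos(a)*y,z])
            hu=cv2.convexHull(w2px(cam,hp,m).astype(np.float32)-lo.astype(np.float32)); cv2.fillConvexPoly(W,np.int32(hu),0)
    def cost(x):
        x=np.array(x)*sc+x0; q=(proj(x)-lo+.5)*S-.5; hu=cv2.convexHull(q.astype(np.float32))
        big=np.zeros((sub.shape[0]*S,sub.shape[1]*S),np.uint8); cv2.fillConvexPoly(big,np.int32(np.round(hu*16)),255,shift=4)
        r=cv2.resize(big,sub.shape[::-1],interpolation=cv2.INTER_AREA)/255.
        return (np.abs(r-sub)*W).sum()/r.sum()
    x0=np.array(G[obj]); sc=np.array([.01,.01,.1 if obj in('tub','tublid') else 0])
    b=min((minimize(cost,i,method='Nelder-Mead',options=dict(initial_simplex=np.array(i)+np.array([[0,0,0],[.6,0,0],[0,.6,0],[0,0,.8]]),xatol=.01,fatol=1e-5)) for i in((0,0,0),(.3,-.3,-.3))),key=lambda r:r.fun)
    return b.x*sc+x0,b.fun
E
python3 - <<'E'
from fit import *
z=np.load('w5.npz'); mw=(z['K'],z['r'],z['t'])
for o in G:
    for c,f,m in(('top','top0',None),('scene','scene0',None),('wrist','w5',mw)):
        if c=='wrist' and o not in('pot','tub'): continue
        x,f_=fit(o,cv2.imread(f'pics/{f}.png'),c,m or cm(c)); print(o,c,x[:2].round(4),np.degrees(x[2]).round(1),'resid',round(f_,3))
E
```

```text
pot top [ 0.6303 -0.2375] 0.0 resid 0.028
pot scene [ 0.6326 -0.2397] 0.0 resid 0.137
pot wrist [ 0.6328 -0.2386] 0.0 resid 0.007
tub top [0.6421 0.0059] -33.2 resid 0.048
tub scene [0.6421 0.0251] -61.4 resid 0.833
tub wrist [0.6457 0.0046] -33.2 resid 0.037
odd top [0.4469 0.0662] 0.0 resid 1.11
odd scene [0.4765 0.0363] 0.0 resid 1.575
potlid top [ 0.4646 -0.1525] 0.0 resid 0.605
potlid scene [ 0.4841 -0.1583] 0.0 resid 0.63
tublid top [ 0.4098 -0.3239] 19.3 resid 0.054
tublid scene [ 0.4085 -0.324 ] 18.2 resid 0.385
```

Run:
```python
import fit; from fit import *
def mask2(im,obj):
    b,g,r=[im[...,i].astype(float) for i in range(3)]
    return ((g>1.2*r+3)&(g>1.15*b+3)).astype(np.float32) if 'tub' in obj else (np.ptp(im.astype(float),axis=2)<30).astype(np.float32)
fit.mask=mask2
z=np.load('w5.npz'); mw=(z['K'],z['r'],z['t'])
for o in G:
    for c,f,m in(('top','top0',None),('scene','scene0',None),('wrist','w5',mw),('wrist','w5',mw)):
        if c=='wrist' and o not in('pot','tub'): continue
        x,f_=fit.fit(o,cv2.imread(f'pics/{f}.png'),c,m or cm(c)); print(o,c,x[:2].round(4),np.degrees(x[2]).round(1),'resid',round(f_,3))
```

```text
Traceback (most recent call last):
AttributeError: 'function' object has no attribute 'fit'
```

```bash
cat >> fit.py <<'E'
def mask(im,obj):
    b,g,r=[im[...,i].astype(float) for i in range(3)]
    return ((g>1.2*r+3)&(g>1.15*b+3)).astype(np.float32) if 'tub' in obj else (np.ptp(im.astype(float),axis=2)<30).astype(np.float32)
E
python3 - <<'E'
from fit import *
z=np.load('w5.npz'); mw=(z['K'],z['r'],z['t'])
for o in G:
    for c,f,m in(('top','top0',None),('scene','scene0',None),('wrist','w5',mw)):
        if c=='wrist' and o not in('pot','tub'): continue
        x,f_=fit(o,cv2.imread(f'pics/{f}.png'),c,m or cm(c)); print(o,c,x[:2].round(4),np.degrees(x[2]).round(1),'resid',round(f_,3))
E
```

```text
pot top [ 0.6302 -0.2376] 0.0 resid 0.037
pot scene [ 0.6327 -0.2411] 0.0 resid 0.138
pot wrist [ 0.6332 -0.2384] 0.0 resid 0.015
tub top [0.6414 0.0058] -33.1 resid 0.043
tub scene [0.6474 0.007 ] -34.2 resid 0.136
tub wrist [0.6449 0.0042] -33.1 resid 0.023
odd top [0.4609 0.0518] 0.0 resid 0.956
odd scene [0.4765 0.0363] 0.0 resid 1.373
potlid top [ 0.4786 -0.1684] 0.0 resid 0.583
potlid scene [ 0.4841 -0.1583] 0.0 resid 0.601
tublid top [ 0.4099 -0.3238] 19.4 resid 0.055
tublid scene [ 0.4146 -0.3252] 18.4 resid 0.085
```

Run:
```python
from h import *
plan([(.6,.0,.22,84.6),(.6,-.235,.22,84.6),(.445,-.149,.15,84.6)])
```

```text
at [ 0.6556 -0.1135  0.281 ] 84.7 t 15.15 F [0.4 0.7 0.9] gap 0.351
[65.8, 107.8, 61.0, np.float64(0.001)] rows 3.4
  -> [ 6.0e-01 -1.0e-04  2.2e-01] 84.6
[-11.0, -117.0, 0.0, np.float64(0.0)] rows 2.8
[-11.0, -116.9, 0.0, np.float64(0.0)] rows 2.8
  -> [ 0.6   -0.235  0.22 ] 84.6
[162.4, 71.1, 70.0, np.float64(0.0)] rows 4.6
  -> [ 0.445 -0.149  0.15 ] 84.6
```

Request:
drive_tool([
  [[66, 108, 61, 0], [66, 108, 61, 0], [66, 108, 61, 0], [66, 108, 61, 0]],
])

```text
t: 15.48
tcp_pos: [0.5952, 0.0045, 0.2177]
tool_rot: [0.045, 0.999, 0.001, -0.004]
force: [-0.4, -0.1, -0.2]
finger_gap: 0.352
gripper_force: 0.0
```

Request:
drive_tool([
  [[0, 0, 0, 0], [0, 0, 0, 0], [0, 0, 0, 0], [0, 0, 0, 0]],
])

```text
t: 15.82
tcp_pos: [0.6021, -0.0024, 0.2213]
tool_rot: [0.048, 0.999, -0.0, 0.002]
force: [0.4, 0.8, 0.5]
finger_gap: 0.349
gripper_force: 0.0
```

Run:
```python
from fit import *
m=cm('wrist'); save('wrist','w6'); np.savez('w6.npz',K=m[0],r=m[1],t=m[2])
x,f=fit('tub',cv2.imread('pics/w6.png'),'wrist',m); print(x[:2],np.degrees(x[2]),f, here()[:2])
```

```text
[0.64463828 0.00434058] -33.306812432143566 0.08457502422908542 (array([ 0.60195499, -0.00256694,  0.22118877]), np.float64(84.51448144115034))
```

Request:
drive_tool([
  [[-22, -234, 0, 0], [-22, -234, 0, 0], [-22, -234, 0, 0], [-22, -234, 0, 0], [-22, -234, 0, 0]],
])

```text
t: 16.28
tcp_pos: [0.6005, -0.2131, 0.2209]
tool_rot: [0.048, 0.999, -0.0, 0.001]
force: [-0.3, -0.7, 0.6]
finger_gap: 0.354
gripper_force: 0.0
```

Request:
drive_tool([
  [[0, -26, 0, 0], [0, -26, 0, 0], [0, -26, 0, 0], [0, -26, 0, 0]],
])

```text
t: 16.62
tcp_pos: [0.5977, -0.2361, 0.2203]
tool_rot: [0.048, 0.999, 0.0, 0.0]
force: [0.3, 1.0, 0.1]
finger_gap: 0.348
gripper_force: 0.0
```

Run:
```python
from fit import *
m=cm('wrist'); save('wrist','w7'); np.savez('w7.npz',K=m[0],r=m[1],t=m[2])
x,f=fit('pot',cv2.imread('pics/w7.png'),'wrist',m); print(x[:2],f, here()[:2])
plan([(.445,-.149,.15,84.6)])
```

```text
[ 0.63345738 -0.23930657] 0.10681361303657548 (array([ 0.59773481, -0.23516626,  0.22025298]), np.float64(84.56490997329637))
at [ 0.5977 -0.2352  0.2203] 84.6 t 16.67 F [-0.3 -0.  -0.1] gap 0.352
[160.2, 71.3, 70.3, np.float64(-0.001)] rows 4.5
  -> [ 0.445 -0.149  0.15 ] 84.6
```

Tub at (0.6447, 0.0043), −33.2°, and pot at (0.6333, −0.2388); independent wrist views agree within 1 mm. Next is pot_lid.

Request:
drive_tool([
  [[40, 18, 15, 0], [80, 35, 32, 0], [120, 53, 50, 0], [145, 65, 65, 0], [160, 71, 70, 0]],
], jaw=40)

```text
t: 17.08
tcp_pos: [0.4396, -0.1445, 0.1487]
tool_rot: [0.046, 0.999, 0.002, -0.004]
force: [-0.5, 0.2, -0.8]
finger_gap: 0.473
gripper_force: 0.0
```

Request:
drive_tool([
  [[0, 0, 0, 0], [0, 0, 0, 0], [0, 0, 0, 0], [0, 0, 0, 0]],
])

```text
t: 17.42
tcp_pos: [0.4475, -0.1506, 0.1511]
tool_rot: [0.047, 0.999, -0.001, 0.002]
force: [-0.1, 0.5, -0.4]
finger_gap: 0.467
gripper_force: 0.0
```

```bash
cat >> fit.py <<'E'
def lidfit(name,im,m,r,x0,zf=.0095):
    """round lid: largest grey blob hull -> circle on plane zf; knob: dark blob centroid on the lid"""
    b,g,rr=[im[...,i].astype(float) for i in range(3)]
    k=((rr-b<28)&(rr>95)).astype(np.uint8)
    P=w2px('wrist',np.c_[x0[0]+(r+.012)*np.cos(th),x0[1]+(r+.012)*np.sin(th),0*th+zf],m)
    roi=np.zeros_like(k); cv2.fillConvexPoly(roi,np.int32(P),1); k&=roi
    cs,_=cv2.findContours(k,cv2.RETR_EXTERNAL,cv2.CHAIN_APPROX_NONE); c=max(cs,key=cv2.contourArea)
    W=px2w('wrist',c[:,0,:],zf,m)[:,:2]
    from scipy.optimize import least_squares
    s=least_squares(lambda x:np.hypot(*(W-x[:2]).T)-x[2],[*x0,r],loss='soft_l1',f_scale=.001)
    P=w2px('wrist',np.c_[x0[0]+.03*np.cos(th),x0[1]+.03*np.sin(th),0*th+.03],m)
    roi[:]=0; cv2.fillConvexPoly(roi,np.int32(P),1); d=((im.max(2)<45)&(roi>0)).astype(np.uint8)
    cs,_=cv2.findContours(d,cv2.RETR_EXTERNAL,cv2.CHAIN_APPROX_NONE); 
    (kx,ky),kr=cv2.minEnclosingCircle(max(cs,key=cv2.contourArea))
    print(name,'flange',s.x.round(4),'rms',np.sqrt((s.fun**2).mean()).round(5),'knob px',round(kx,1),round(ky,1),'mid ->',px2w('wrist',[[kx,ky]],.03,m)[0].round(4))
E
python3 - <<'E'
from fit import *
m=cm('wrist'); save('wrist','w8'); lidfit('potlid',cv2.imread('pics/w8.png'),m,.078,(.4607,-.1489))
plan([(.4607,-.1485,.06,84.6)])
E
```

```text
potlid flange [ 0.4636 -0.1501  0.077 ] rms 0.00458 knob px 324.0 251.9 mid -> [ 0.4641 -0.1504  0.03  ]
at [ 0.4473 -0.1507  0.1509] 84.6 t 17.47 F [ 0.7 -0.9 -0.5] gap 0.468
[-13.2, 3.4, 90.9, np.float64(0.0)] rows 2.2
  -> [ 0.4607 -0.1485  0.06  ] 84.6
```

Request:
drive_tool([
  [[-10, 1, 25, 0], [-16, 2, 52, 0], [-16.3, 2, 76, 0], [-16.3, 2, 88, 0], [-16.3, 2, 92, 0]],
])

```text
t: 17.88
tcp_pos: [0.4619, -0.1495, 0.0563]
tool_rot: [0.047, 0.999, 0.001, -0.001]
force: [0.1, 0.1, -1.3]
finger_gap: 0.468
gripper_force: 0.0
```

Request:
drive_tool([
  [[0, 0, 10, 0], [0, 0, 20, 0], [0, 0, 30, 0], [0, 0, 36, 0], [0, 0, 38, 0]],
])

```text
t: 18.3
tcp_pos: [0.4614, -0.1493, 0.0194]
tool_rot: [0.047, 0.999, 0.0, -0.0]
force: [-0.2, -0.3, 0.2]
finger_gap: 0.466
gripper_force: 0.0
```

Request:
drive_tool([
  [[0, 0, 0, 0], [0, 0, 0, 0], [0, 0, 0, 0], [0, 0, 0, 0]],
])

```text
t: 18.63
tcp_pos: [0.462, -0.1496, 0.0207]
tool_rot: [0.047, 0.999, -0.0, 0.0]
force: [0.2, 0.3, -0.5]
finger_gap: 0.469
gripper_force: 0.0
```

Request:
drive_tool([
  [[-1.6, -0.5, 2.5, 0], [-1.6, -0.5, 2.5, 0], [-1.6, -0.5, 2.5, 0]],
])

```text
t: 18.88
tcp_pos: [0.4634, -0.1501, 0.0178]
tool_rot: [0.047, 0.999, -0.0, 0.0]
force: [0.4, 0.4, 0.5]
finger_gap: 0.47
gripper_force: 0.0
```

Request:
drive_tool([
  [[0, 0, 0, 0], [0, 0, 0, 0], [0, 0, 0, 0], [0, 0, 0, 0], [0, 0, 0, 0]],
], jaw=0, force=90)

```text
t: 19.3
tcp_pos: [0.4633, -0.1501, 0.0181]
tool_rot: [0.047, 0.999, -0.0, 0.0]
force: [-1.3, 0.9, 6.3]
finger_gap: 0.252
gripper_force: 87.9
```

Request:
drive_tool([
  [[0, 0, -12, 0], [0, 0, -40, 0], [0, 0, -78, 0], [0, 0, -114, 0], [0, 0, -130, 0]],
])

```text
t: 19.72
tcp_pos: [0.4646, -0.1507, 0.151]
tool_rot: [0.047, 0.999, -0.001, 0.002]
force: [0.5, -0.7, -0.9]
finger_gap: 0.251
gripper_force: 88.2
```

Request:
drive_tool([
  [[0, 0, 0, 0], [0, 0, 0, 0], [0, 0, 0, 0], [0, 0, 0, 0]],
])

```text
t: 20.05
tcp_pos: [0.462, -0.1493, 0.1461]
tool_rot: [0.047, 0.999, 0.001, -0.002]
force: [-1.4, -0.2, -1.8]
finger_gap: 0.251
gripper_force: 88.2
```

Run:
```python
from fit import *
p,a,s=here(); print(p,s['force'],s['ft_torque'])
plan([(.6333,-.2388,.15,84.6),(.6333,-.2388,.098,84.6)])
m=cm('wrist'); save('wrist','w9'); 
im=cv2.imread('pics/w9.png'); zo=p[2]-.018
b,g,rr=[im[...,i].astype(float) for i in range(3)]
k=((rr-b<28)&(rr>95)).astype(np.uint8)
pr=w2px('wrist',np.c_[p[0]+.078*np.cos(th),p[1]+.078*np.sin(th),0*th+zo+.0105],m)
# profile: compare top part of flange (rows above fingers)
print('pred top',pr[pr[:,1].argmin()].round(1),'left',pr[pr[:,0].argmin()].round(1),'right',pr[pr[:,0].argmax()].round(1))
q=pr[pr[:,1].argmin()]; col=k[:,int(q[0])]; print('grey rows',np.flatnonzero(col)[:3]); 
for c in(pr[pr[:,0].argmin()],): r=k[int(c[1])]; print('grey cols',np.flatnonzero(r)[[0,1,-2,-1]])
```

```text
[ 0.46204601 -0.14934864  0.14608127] [-1.36271329 -0.16797634 -1.79704275] [ 0.01471089 -0.02570005 -0.03540187]
at [ 0.462  -0.1493  0.1461] 84.6 t 20.05 F [-1.4 -0.2 -1.8] gap 0.251
[-179.0, -72.8, -3.9, np.float64(-0.001)] rows 4.6
  -> [ 0.6333 -0.2388  0.15  ] 84.6
[0.0, -0.0, 52.0, np.float64(0.0)] rows 1.2
  -> [ 0.6333 -0.2388  0.098 ] 84.6
pred top [323.2 105.5] left [131.7 283.8] right [510.3 277.6]
grey rows [109 110 111]
grey cols [135 136 507 508]
```

Lid grip confirmed: flange edges fall within 3 px of prediction and are symmetric, so it is centred. Carrying it to the pot.

Request:
drive_tool([
  [[-12, -5, -4, 0], [-36, -15, -8, 0], [-66, -27, -10, 0], [-98, -40, -10, 0], [-128, -52, -10, 0]],
])

```text
t: 20.52
tcp_pos: [0.5865, -0.2144, 0.1561]
tool_rot: [0.047, 0.999, 0.001, -0.001]
force: [0.3, 0.1, -1.4]
finger_gap: 0.25
gripper_force: 88.2
```

Request:
drive_tool([
  [[-24, -10, 0, 0], [-40, -16, 0, 0], [-48, -19.5, 0, 0], [-50.5, -20.5, 0, 0], [-50.5, -20.5, 0, 0]],
])

```text
t: 20.93
tcp_pos: [0.6332, -0.2387, 0.156]
tool_rot: [0.047, 0.999, 0.001, -0.001]
force: [-0.2, -0.8, -0.9]
finger_gap: 0.251
gripper_force: 88.2
```

Request:
drive_tool([
  [[0, 0, 0, 0], [0, 0, 0, 0], [0, 0, 0, 0], [0, 0, 0, 0]],
])

```text
t: 21.27
tcp_pos: [0.6335, -0.2387, 0.158]
tool_rot: [0.047, 0.999, 0.0, -0.0]
force: [0.5, 0.0, -1.2]
finger_gap: 0.25
gripper_force: 88.2
```

Run:
```python
from h import *
plan([(.6333,-.2388,.110,84.6)])
```

```text
at [ 0.6335 -0.2387  0.158 ] 84.6 t 21.27 F [ 0.5  0.  -1.2] gap 0.25
[0.2, -0.1, 48.0, np.float64(-0.0)] rows 1.2
  -> [ 0.6333 -0.2388  0.11  ] 84.6
```

Request:
drive_tool([
  [[0, 0, 10, 0], [0, 0, 22, 0], [0, 0, 36, 0], [0, 0, 45, 0], [0, 0, 50, 0]],
])

```text
t: 21.68
tcp_pos: [0.6326, -0.2383, 0.105]
tool_rot: [0.047, 0.999, 0.001, -0.002]
force: [0.1, 0.9, -2.3]
finger_gap: 0.249
gripper_force: 88.2
```

Request:
drive_tool([
  [[0, 0, 2, 0], [0, 0, 4, 0], [0, 0, 6, 0], [0, 0, 8, 0], [0, 0, 8, 0]],
])

```text
t: 22.1
tcp_pos: [0.6341, -0.2392, 0.0998]
tool_rot: [0.047, 0.999, -0.0, 0.0]
force: [-0.3, -1.1, -1.7]
finger_gap: 0.251
gripper_force: 88.2
```

Request:
drive_tool([
  [[0, 0, 1, 0], [0, 0, 2, 0], [0, 0, 3, 0], [0, 0, 3, 0]],
])

```text
t: 22.43
tcp_pos: [0.634, -0.239, 0.0966]
tool_rot: [0.047, 0.999, 0.0, -0.0]
force: [0.1, -0.6, -1.1]
finger_gap: 0.251
gripper_force: 88.2
```

The plug has entered the mouth with no contact force. I'll seat it, release, and look from above.

Request:
drive_tool([
  [[0, 0, 1, 0], [0, 0, 1.8, 0], [0, 0, 1.8, 0]],
])

```text
t: 22.68
tcp_pos: [0.6342, -0.2392, 0.0952]
tool_rot: [0.047, 0.999, -0.0, 0.0]
force: [-0.4, 0.4, 0.1]
finger_gap: 0.251
gripper_force: 88.6
```

Request:
drive_tool([
  [[0, 0, 0, 0], [0, 0, 0, 0], [0, 0, 0, 0]],
], jaw=40)

```text
t: 22.93
tcp_pos: [0.6342, -0.2392, 0.0951]
tool_rot: [0.047, 0.999, -0.0, 0.0]
force: [0.1, -0.9, -0.6]
finger_gap: 0.47
gripper_force: 0.0
```

Request:
drive_tool([
  [[0, 0, -20, 0], [0, 0, -50, 0], [0, 0, -85, 0], [0, 0, -110, 0], [0, 0, -110, 0]],
])

```text
t: 23.35
tcp_pos: [0.6377, -0.2411, 0.2122]
tool_rot: [0.047, 0.999, -0.003, 0.006]
force: [0.8, -0.2, 0.6]
finger_gap: 0.473
gripper_force: 0.0
```

Request:
drive_tool([
  [[0, 0, 0, 0], [0, 0, 0, 0], [0, 0, 0, 0], [0, 0, 0, 0]],
])

```text
t: 23.68
tcp_pos: [0.6331, -0.2386, 0.2029]
tool_rot: [0.047, 0.999, 0.001, -0.002]
force: [0.1, -0.4, -0.1]
finger_gap: 0.471
gripper_force: 0.0
```

Run:
```python
from fit import *
m=cm('wrist'); save('wrist','w10'); im=cv2.imread('pics/w10.png'); z=.077
x0=(.634,-.239)
b,g,rr=[im[...,i].astype(float) for i in range(3)]
k=((rr-b<28)&(rr>95)).astype(np.uint8)
P=w2px('wrist',np.c_[x0[0]+.09*np.cos(th),x0[1]+.09*np.sin(th),0*th+z+.01],m); roi=np.zeros_like(k); cv2.fillConvexPoly(roi,np.int32(P),1); k&=roi
cs,_=cv2.findContours(k,cv2.RETR_EXTERNAL,cv2.CHAIN_APPROX_NONE); c=max(cs,key=cv2.contourArea)
W=px2w('wrist',c[:,0,:],z+.0105,m)[:,:2]; W=W[W[:,0]<x0[0]+.03]
from scipy.optimize import least_squares
s=least_squares(lambda x:np.hypot(*(W-x[:2]).T)-x[2],[*x0,.078],loss='soft_l1',f_scale=.001); print(s.x, np.sqrt((s.fun**2).mean()))
plan([(.4075,-.324,.2,109.4)])
```

```text
[ 0.63474814 -0.23905518  0.07705268] 0.00032338736734831465
at [ 0.6333 -0.2387  0.2031] 84.6 t 23.73 F [-0.6  1.  -0.2] gap 0.469
[108.3, -53.1, 1.6, np.float64(-0.217)] rows 2.9
[117.3, -28.6, 1.5, np.float64(-0.216)] rows 2.9
  -> [ 0.4075 -0.324   0.2   ] 109.4
```

pot_lid is seated: circle fit centre (0.6347, −0.2391), and the rms of 0.3 mm at seated height means it lies flat. On to tub_lid.

Request:
drive_tool([
  [[108, -53, 0, -0.217], [108, -53, 0, -0.217], [108, -53, 0, -0.217], [108, -53, 0, -0.217]],
])

```text
t: 24.07
tcp_pos: [0.5149, -0.2821, 0.2033]
tool_rot: [-0.059, 0.998, 0.002, -0.004]
force: [0.1, 0.7, -0.4]
finger_gap: 0.472
gripper_force: 0.0
```

Request:
drive_tool([
  [[117, -28.6, 40, -0.216], [117, -28.6, 40, -0.216], [117, -28.6, 40, -0.216], [117, -28.6, 40, -0.216], [117, -28.6, 40, -0.216]],
])

```text
t: 24.48
tcp_pos: [0.4068, -0.3243, 0.1637]
tool_rot: [-0.166, 0.986, 0.002, -0.001]
force: [0.2, 0.3, -0.4]
finger_gap: 0.471
gripper_force: 0.0
```

Request:
drive_tool([
  [[0, 0, 0, 0], [0, 0, 0, 0], [0, 0, 0, 0], [0, 0, 0, 0]],
])

```text
t: 24.82
tcp_pos: [0.4103, -0.3241, 0.1652]
tool_rot: [-0.169, 0.986, -0.001, 0.0]
force: [-0.2, 1.7, 0.0]
finger_gap: 0.472
gripper_force: 0.0
```

Run:
```python
from fit import *
m=cm('wrist'); save('wrist','w11'); im=cv2.imread('pics/w11.png')
x,f=fit('tublid',im,'wrist',m); print(x[:2],np.degrees(x[2]),f)
# white grip bar: bright unsaturated blob inside the lid
P=w2px('wrist',np.c_[x[0]+.04*np.cos(th),x[1]+.04*np.sin(th),0*th+.03],m); roi=np.zeros(im.shape[:2],np.uint8); cv2.fillConvexPoly(roi,np.int32(P),1)
k=((im.min(2)>130)&(roi>0)).astype(np.uint8); cs,_=cv2.findContours(k,cv2.RETR_EXTERNAL,cv2.CHAIN_APPROX_NONE)
bx=cv2.boxPoints(cv2.minAreaRect(max(cs,key=cv2.contourArea))); W=px2w('wrist',bx,.042,m); e=np.diff(W,axis=0); print('bar',W.mean(0).round(4),np.linalg.norm(e,axis=1).round(4),np.degrees(np.arctan2(e[:,1],e[:,0])).round(1))
plan([(x[0],x[1],.055,np.degrees(x[2])+90)])
```

```text
[ 0.41366195 -0.32528151] 18.962265920462436 0.09993563429992301
bar [ 0.4127 -0.3255  0.042 ] [0.0136 0.0485 0.0143] [109.5  19.8 -70.5]
at [ 0.41   -0.324   0.1652] 109.5 t 24.87 F [-0.3  0.1 -0.1] gap 0.471
[-3.0, -2.4, 110.2, np.float64(0.009)] rows 2.6
  -> [ 0.4137 -0.3253  0.055 ] 109.0
```

Request:
drive_tool([
  [[-2, -2, 30, 0], [-2.7, -2.3, 62, 0], [-2.7, -2.3, 88, 0], [-2.7, -2.3, 102, 0], [-2.7, -2.3, 108, 0]],
])

```text
t: 25.28
tcp_pos: [0.4119, -0.3242, 0.0547]
tool_rot: [-0.169, 0.986, 0.002, -0.001]
force: [-0.4, -0.7, -0.0]
finger_gap: 0.47
gripper_force: 0.0
```

Request:
drive_tool([
  [[0, 0, 10, 0], [0, 0, 20, 0], [0, 0, 30, 0], [0, 0, 35, 0], [0, 0, 36, 0]],
])

```text
t: 25.7
tcp_pos: [0.412, -0.3253, 0.0202]
tool_rot: [-0.168, 0.986, 0.0, -0.0]
force: [0.3, -0.6, 0.3]
finger_gap: 0.466
gripper_force: 0.0
```

Request:
drive_tool([
  [[0, 0, 0, 0], [0, 0, 0, 0], [0, 0, 0, 0], [0, 0, 0, 0]],
])

```text
t: 26.03
tcp_pos: [0.4124, -0.3259, 0.0214]
tool_rot: [-0.168, 0.986, -0.0, 0.0]
force: [-0.0, -0.4, 0.7]
finger_gap: 0.468
gripper_force: 0.0
```

Run:
```python
from h import *
plan([(.4133,-.3254,.018,109.4)])
```

```text
at [ 0.4124 -0.3259  0.0214] 109.4 t 26.03 F [-0.  -0.4  0.7] gap 0.468
[-1.0, 0.2, 3.4, np.float64(-0.001)] rows 0.1
  -> [ 0.4133 -0.3254  0.018 ] 109.4
```

Request:
drive_tool([
  [[-1, 0.2, 3.4, 0], [-1, 0.2, 3.4, 0], [-1, 0.2, 3.4, 0]],
])

```text
t: 26.28
tcp_pos: [0.4131, -0.325, 0.0174]
tool_rot: [-0.168, 0.986, 0.0, -0.0]
force: [-0.8, 0.7, 0.7]
finger_gap: 0.468
gripper_force: 0.0
```

Request:
drive_tool([
  [[0, 0, 0, 0], [0, 0, 0, 0], [0, 0, 0, 0], [0, 0, 0, 0], [0, 0, 0, 0]],
], jaw=0)

```text
t: 26.7
tcp_pos: [0.4131, -0.3251, 0.0178]
tool_rot: [-0.168, 0.986, -0.0, 0.0]
force: [-0.7, 1.1, 3.7]
finger_gap: 0.145
gripper_force: 89.2
```

Request:
drive_tool([
  [[0, 0, -12, 0], [0, 0, -44, 0], [0, 0, -84, 0], [0, 0, -122, 0], [0, 0, -145, 0]],
])

```text
t: 27.12
tcp_pos: [0.4138, -0.3259, 0.1656]
tool_rot: [-0.168, 0.986, -0.002, 0.001]
force: [-0.2, 0.1, -0.5]
finger_gap: 0.143
gripper_force: 88.7
```

Request:
drive_tool([
  [[0, 0, -20, 0], [0, 0, -30, 0], [0, 0, -30, 0], [0, 0, -30, 0], [0, 0, -30, 0]],
])

```text
t: 27.53
tcp_pos: [0.4123, -0.3241, 0.1909]
tool_rot: [-0.168, 0.986, 0.001, -0.001]
force: [-0.5, 0.8, -1.5]
finger_gap: 0.147
gripper_force: 88.7
```

Run:
```python
from fit import *
import fit as F
p,a,s=here(); lz=p[2]-.018; m=cm('wrist'); save('wrist','w12'); im=cv2.imread('pics/w12.png')
MOD['tublid']=np.r_[sq(.058,lz+.012),sq(.058,lz+.008)]; G['tublid']=(p[0],p[1],np.radians(a-90))
x,f=fit('tublid',im,'wrist',m); print('lid-tcp',(x[:2]-p[:2]).round(4),'yaw',np.degrees(x[2]).round(1),'tool',a.round(1),f)
plan([(.6447,.0043,.195,57.0)])
```

```text
lid-tcp [-0.0342 -0.0122] yaw 19.0 tool 109.4 0.18857993300515216
at [ 0.4123 -0.3241  0.1907] 109.4 t 27.58 F [ 0.7  0.7 -0.7] gap 0.146
[-109.4, 77.6, -1.4, np.float64(0.305)] rows 3.2
[-81.1, 106.8, -1.5, np.float64(0.304)] rows 3.2
[-45.3, 126.2, -1.4, np.float64(0.305)] rows 3.2
  -> [0.6446 0.0043 0.195 ] 57.0
```

The fingers hide part of the lid and spoil that fit, so I'll check only the visible edges.

Run:
```python
from fit import *
p,a,s=here(); lz=p[2]-.0178; m=cm('wrist'); save('wrist','w13'); im=cv2.imread('pics/w13.png'); k=mask(im,'tub')>0
def w(lx,ly,z): 
    c,s_=np.cos(np.radians(a-90)),np.sin(np.radians(a-90)); return [p[0]+c*lx-s_*ly,p[1]+s_*lx+c*ly,lz+z]
for n,L in (('x+',[w(.058,t,.012) for t in(-.04,0,.04)]),('y+',[w(t,.058,.012) for t in(.0,.03)]),('y-',[w(t,-.058,.012) for t in(.0,.03)]),('x-',[w(-.058,t,.012) for t in(-.04,0,.04)])):
    for q,inn in zip(w2px('wrist',L,m),w2px('wrist',np.array(L)*0+np.array([w(*( (.0,0,.012) )) for _ in L]),m)):
        d={'x':np.array([0,np.sign(q[1]-inn[1])]),'y':np.array([np.sign(q[0]-inn[0]),0])}[n[0]]
        r=[bool(k[int(round(v)),int(round(u))]) if 0<=int(round(v))<480 and 0<=int(round(u))<640 else None for u,v in (q+d*t for t in range(-12,13))]
        print(n,q.round(1),''.join('?' if b is None else '#' if b else '.' for b in r))
print('scale px/mm',np.linalg.norm(np.diff(w2px('wrist',[w(0,0,.012),w(.01,0,.012)],m),axis=0))/10)
```

```text
x+ [233.9 421.4] .........................
x+ [322.1 421.1] ###########..............
x+ [410.  420.8] .........................
y+ [462.7 304.9] ###########..............
y+ [455.6 367.6] .........................
y- [181.  305.5] ###########..............
y- [188.2 368.4] .........................
x- [213.6 162.5] ##############...........
x- [322.1 162.5] #############............
x- [430.3 162.4] ############.............
scale px/mm 2.1675076789949617
```

The lid is centred on the TCP within 0.5 mm and its yaw is true within about 0.5°. Carrying it to the tub.

Request:
drive_tool([
  [[-12, 8, 0, 0.05], [-36, 24, 0, 0.12], [-66, 46, 0, 0.2], [-92, 65, 0, 0.27], [-109.4, 77.6, 0, 0.305]],
])

```text
t: 28.05
tcp_pos: [0.491, -0.2129, 0.191]
tool_rot: [-0.016, 1.0, 0.001, -0.001]
force: [0.3, 0.7, -1.0]
finger_gap: 0.144
gripper_force: 88.6
```

Request:
drive_tool([
  [[-18, 24, 0, 0.06], [-36, 48, 0, 0.12], [-54, 71, 0, 0.19], [-70, 91, 0, 0.25], [-81.1, 106.8, 0, 0.304]],
])

```text
t: 28.47
tcp_pos: [0.5687, -0.104, 0.1909]
tool_rot: [0.136, 0.991, 0.0, -0.001]
force: [0.1, -0.2, -0.6]
finger_gap: 0.142
gripper_force: 88.6
```

Request:
drive_tool([
  [[-10, 30, 0, 0.07], [-22, 64, 0, 0.15], [-34, 96, 0, 0.23], [-42, 117, 0, 0.29], [-45.3, 126.2, 0, 0.305]],
])

```text
t: 28.88
tcp_pos: [0.6466, 0.0066, 0.1906]
tool_rot: [0.284, 0.959, 0.001, -0.001]
force: [0.1, -0.5, -2.5]
finger_gap: 0.142
gripper_force: 88.6
```

Request:
drive_tool([
  [[0, 0, 0, 0], [0, 0, 0, 0], [0, 0, 0, 0], [0, 0, 0, 0], [0, 0, 0, 0]],
])

```text
t: 29.3
tcp_pos: [0.6449, 0.0023, 0.1923]
tool_rot: [0.285, 0.959, -0.0, -0.0]
force: [-0.0, -0.5, -0.7]
finger_gap: 0.145
gripper_force: 88.6
```

Run:
```python
from h import *
plan([(.6447,.0043,.098,56.8)])
```

```text
at [0.6449 0.0023 0.1923] 56.9 t 29.3 F [-0.  -0.5 -0.7] gap 0.145
[1.2, 1.6, 94.3, np.float64(0.002)] rows 2.3
  -> [0.6447 0.0043 0.098 ] 56.8
```

Request:
drive_tool([
  [[1, 1.4, 20, 0], [1, 1.4, 45, 0], [1, 1.4, 70, 0], [1, 1.4, 88, 0], [1, 1.4, 95, 0]],
])

```text
t: 29.72
tcp_pos: [0.643, 0.0045, 0.0946]
tool_rot: [0.284, 0.959, -0.0, -0.003]
force: [-0.2, 0.3, -1.4]
finger_gap: 0.143
gripper_force: 88.6
```

Request:
drive_tool([
  [[0, 0, 0, 0], [0, 0, 0, 0], [0, 0, 0, 0], [0, 0, 0, 0]],
])

```text
t: 30.05
tcp_pos: [0.6466, 0.0048, 0.0993]
tool_rot: [0.284, 0.959, 0.0, 0.002]
force: [0.1, 0.2, -0.7]
finger_gap: 0.147
gripper_force: 88.6
```

Request:
drive_tool([
  [[0, 0, 3, 0], [0, 0, 6, 0], [0, 0, 9, 0], [0, 0, 12, 0], [0, 0, 12, 0]],
])

```text
t: 30.47
tcp_pos: [0.6448, 0.0052, 0.0846]
tool_rot: [0.284, 0.959, -0.0, -0.001]
force: [0.2, -0.3, -2.1]
finger_gap: 0.143
gripper_force: 88.6
```

No contact, and the plug is inside. Seating and releasing.

Request:
drive_tool([
  [[0, 0, 1.5, 0], [0, 0, 3, 0], [0, 0, 4, 0], [0, 0, 4, 0]],
])

```text
t: 30.8
tcp_pos: [0.6452, 0.0051, 0.0812]
tool_rot: [0.284, 0.959, -0.0, -0.0]
force: [-0.2, -0.1, -1.3]
finger_gap: 0.143
gripper_force: 88.6
```

Request:
drive_tool([
  [[0, 0, 1, 0], [0, 0, 1.5, 0], [0, 0, 1.5, 0]],
])

```text
t: 31.05
tcp_pos: [0.6453, 0.0051, 0.0799]
tool_rot: [0.284, 0.959, -0.0, -0.0]
force: [0.4, 0.5, -1.5]
finger_gap: 0.145
gripper_force: 88.6
```

Request:
drive_tool([
  [[0, 0, 0, 0], [0, 0, 0, 0], [0, 0, 0, 0]],
], jaw=40)

```text
t: 31.3
tcp_pos: [0.6457, 0.005, 0.0803]
tool_rot: [0.284, 0.959, 0.0, 0.0]
force: [0.3, 0.7, 0.2]
finger_gap: 0.467
gripper_force: 0.0
```

Request:
drive_tool([
  [[0, 0, -20, 0], [0, 0, -50, 0], [0, 0, -85, 0], [0, 0, -120, 0], [0, 0, -120, 0]],
])

```text
t: 31.72
tcp_pos: [0.6503, 0.0045, 0.2083]
tool_rot: [0.284, 0.959, 0.001, 0.008]
force: [0.6, -0.3, -0.3]
finger_gap: 0.467
gripper_force: 0.0
```

Request:
drive_tool([
  [[20, -12, -10, 0], [20, -12, -10, 0], [20, -12, -10, 0], [20, -12, -10, 0], [20, -12, -10, 0]],
])

```text
t: 32.13
tcp_pos: [0.6226, 0.0058, 0.2096]
tool_rot: [0.284, 0.959, 0.0, 0.0]
force: [0.0, 0.5, -0.5]
finger_gap: 0.465
gripper_force: 0.0
```

Run:
```python
from fit import *
p,a,s=here(); print(p,a)
m=cm('wrist'); save('wrist','w14'); im=cv2.imread('pics/w14.png')
z=.062; MOD['tublid']=np.r_[sq(.058,z+.012),sq(.058,z+.008)]; G['tublid']=(.6452,.0051,np.radians(-33.1))
x,f=fit('tublid',im,'wrist',m); print('wrist',x[:2],np.degrees(x[2]),f)
k=mask(im,'tub')>0
c0=w2px('wrist',[[.6452,.0051,z+.012]],m)[0]
co=sq(.058,z+.012); an=np.radians(-33.1); c,s_=np.cos(an),np.sin(an)
for n,v in(('x+',(1,0)),('x-',(-1,0)),('y+',(0,1)),('y-',(0,-1))):
  for t in(-.045,0,.045):
    lx=v[0]*.058+(t if v[0]==0 else 0); ly=v[1]*.058+(t if v[1]==0 else 0)
    d=np.array([c*v[0]-s_*v[1],s_*v[0]+c*v[1]]); o=np.array([.6452+c*lx-s_*ly,.0051+s_*lx+c*ly])
    q=w2px('wrist',[[*(o+d*g/1000),z+.012] for g in range(-10,11)],m); r=''.join('?' if not(0<=u<639 and 0<=w<479) else '#' if k[int(round(w)),int(round(u))] else '.' for u,w in q); print(n,t,q[10].round(0),r)
```

```text
[0.62255931 0.00581676 0.20959785] 57.00458171663184
wrist [0.64158455 0.00846964] -32.97809499444654 0.12893422909915628
x+ -0.045 [278. 320.] ##########...........
x+ 0 [336. 320.] ##########...........
x+ 0.045 [393. 320.] .....................
x- -0.045 [273. 171.] ###############......
x- 0 [338. 171.] ###############......
x- 0.045 [402. 171.] ############.........
y+ -0.045 [419. 190.] ###########..........
y+ 0 [415. 250.] ###########..........
y+ 0.045 [411. 305.] ###########..........
y- -0.045 [255. 190.] ##########...........
y- 0 [258. 250.] ##########...........
y- 0.045 [261. 305.] ####.................
```

Three sides match the seated pose within 0.5 mm. On the fourth, the camera-side green could be the tub wall showing under the flange. A brightness profile will separate the two, and a residual fit of the whole assembly will check flatness.

Run:
```python
from fit import *
m=cm('wrist'); im=cv2.imread('pics/w14.png'); an=np.radians(-33.1); c,s_=np.cos(an),np.sin(an); z=.062
for t in(-.045,-.02,.02,.045):
    o=np.array([.6452-c*.058-s_*t,.0051-s_*.058+c*t]); d=-np.array([c,s_])
    q=w2px('wrist',[[*(o+d*g/1000),z+.012] for g in range(-8,12)],m); print(t,[int(im[int(round(w)),int(round(u)),1]) for u,w in q],[int(im[int(round(w)),int(round(u)),2]) for u,w in q][8:])
G2={'MOD':0}; MOD['tub']=np.r_[sq(.058,.074),sq(.058,.070),sq(.055,.07),sq(.055,0)]; G['tub']=(.6447,.0043,an)
x,f=fit('tub',im,'wrist',m); print('combined silhouette',x,f)
# tray handle in the top camera: before vs after, shift of the bar
a=cv2.imread('pics/top0.png',0).astype(np.float32); save('top','top9'); b=cv2.imread('pics/top9.png',0).astype(np.float32)
A=a[215:235,172:215];B=b[211:239,168:219]; r=cv2.matchTemplate(B,A,cv2.TM_CCOEFF_NORMED); print('handle shift px (4,4 = none)',cv2.minMaxLoc(r)[1::2])
p=w2px('top',[[.5556,.338,.046]])[0]; print(p)
for n,(x0,y0,x1,y1) in dict(shaker=(190,162,216,188),cup=(455,203,492,236),sauce=(446,168,488,203),jar=(248,110,288,156),wrap=(306,125,420,158),spoon=(128,192,150,264)).items():
    A=a[y0:y1,x0:x1];B=b[y0-5:y1+5,x0-5:x1+5]; mm=cv2.minMaxLoc(cv2.matchTemplate(B,A,cv2.TM_CCOEFF_NORMED)); print(n,round(mm[1],2),mm[3],'(5,5=still)')
print(manip.sense()['t'])
```

```text
-0.045 [161, 161, 160, 161, 162, 164, 161, 161, 133, 104, 93, 94, 98, 131, 184, 186, 186, 186, 187, 188] [56, 42, 40, 42, 52, 117, 213, 218, 215, 216, 218, 218]
-0.02 [161, 161, 162, 163, 161, 161, 162, 159, 127, 102, 92, 94, 99, 133, 178, 195, 195, 194, 194, 191] [54, 43, 38, 42, 54, 119, 199, 224, 223, 223, 222, 220]
0.02 [161, 160, 161, 161, 160, 160, 159, 162, 125, 99, 93, 91, 95, 134, 177, 196, 196, 197, 198, 194] [53, 44, 38, 35, 41, 120, 196, 224, 224, 225, 225, 224]
0.045 [162, 161, 158, 161, 159, 160, 161, 159, 120, 98, 157, 190, 191, 192, 191, 194, 194, 197, 196, 196] [49, 44, 174, 219, 221, 221, 221, 223, 222, 225, 224, 224]
combined silhouette [ 0.64559046  0.00574084 -0.58679623] 0.12960800648637705
handle shift px (4,4 = none) (0.8567560315132141, (4, 4))
[191.82556122 224.15100593]
shaker 1.0 (5, 5) (5,5=still)
cup 0.89 (5, 5) (5,5=still)
sauce 0.77 (5, 5) (5,5=still)
jar 0.84 (5, 5) (5,5=still)
wrap 0.9 (5, 5) (5,5=still)
spoon 0.99 (5, 5) (5,5=still)
32.2333
```

The flange edge sits exactly where it should on all four sides, the tray handle is back at its start pixel, and the bystanders haven't moved. Handing in.

```bash
python3 -c "
from station import manip
print(manip.sign_off())"
```

```text
the job is handed in; nothing more can be done
None
```

I handed the job in at about 32 s: the large round lid is seated on the pot and the square lid on the tub, and the small lid lies in the tray's front compartment with the tray pushed home; camera checks found no bystander moved, and the sign-off returned no verdict.

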